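Lift the hot lid off the drying pot with the lid lifter

TASK

The drying pot's lid is hot: take the lid lifter out of its blue nest, where only its steel neck can be gripped, lay it in both saddles of the aluminium rest with its handle in the wider saddle, let go and take it again by its black handle. Hook the fork under the lid's loop, lift the lid level off the pot, carry it without dropping, tipping or touching it by hand and set it flat in the middle of the white cooling stand. Then lay the lifter back in the rest the same way and let go, leaving the bottle, spool, heat sink and capacitor undisturbed.

Things in the scene. Friction and masses are not known exactly. Their poses are not given: they have to be found in the camera images.
- lid: Loose round aluminium lid of the drying pot, 90 mm across, 0.1 to 0.16 kg. Origin: centre of the underside of its 6 mm disc; z up. A skirt 68 mm across reaches 5 mm lower, into the pot's mouth (84 mm wide). Hot: only the lifter may touch it. The pot's knob is on the lid's -x side.
- lid_bar (a point): Middle of the horizontal bar of the lid's steel loop, 52 mm above the lid's origin. Bar 6 mm thick, along the lid's y, 54 mm free between the legs. The loop is open along the lid's x, 43 mm clear between the lid's top face and the bar's underside.
- pot: Fixed round drying pot, 96 mm across on a black foot 120 mm across, 70 mm high to the rim on which the lid lies. Origin: centre of its underside, on the bench; x points from the front knob (-x side, 10 mm proud of the foot) to the back. It may exchange places with the cooling stand.
- lifter: Loose straight lid lifter, 275 mm, about 0.12 kg, lying level. Origin on its axis, x from handle to fork, z up. Black handle: x -150 to -30 mm, 18 wide (y), 22 high. Steel neck: to x 72, 10 wide, 12 high, ending in a crosspiece 34 wide. Two tines of 6 mm bar at y +-13 mm, front of it. At the start it lies in the nest; lift it straight up 30 mm or more.
- lifter_handle (a point): Grip point in the middle of the black handle, at x -75 mm on the lifter's axis. The lid is to be lifted with the handle held, anywhere along it.
- lifter_neck (a point): Grip point on the steel neck, at x 18 mm on the lifter's axis; in the nest 35 mm either side of it along the neck is free.
- lifter_fork (a point): Point on the lifter's axis at x 95 mm, where the tines dip 4 mm (underside 7 mm below the axis); a bar carried on them settles here, its middle about 2 mm above the axis. From here the tines run back to the crosspiece's front at x 77 mm and forward to the tips at x 125 mm, turned up to 13 mm above the axis.
- nest: Fixed blue nest; at the start the lifter lies in it, axes alike, its origin 45 mm above the nest's, which is on the bench. Handle in a channel (x -160 to -20 mm, block 50 mm wide, 56 mm high) flush with the top, 2.5 mm play each side: not grippable there. A saddle at x 56 to 68 mm carries the neck; between, the floor is 6 mm high.
- rest: Fixed aluminium rest, base bar 226 x 44 x 6 mm with two open saddles, 12 mm deep. Origin on the bench; x points from the wide saddle (handle's end; x -150 to -126 mm, 28 wide inside, seat 34 high) to the narrow one (neck; x 46 to 60, 20 wide inside, seat 39 high). The lifter laid in has its origin 45 mm above the rest's, axes alike; its handle is free from x -126 to -30.
- stand: Fixed round white ceramic cooling stand, 124 mm across the flat top, 50 mm high. Origin: centre of its underside.
- stand_top (a point): Centre of the cooling stand's top face, 50 mm above the bench. The lid standing there has its origin 5 mm above this point.
- bottle: Bystander: white bottle with red spout, 40 mm across, 100 mm high. Leave alone.
- spool: Bystander: solder spool with yellow flanges, 58 x 50 x 52 mm. Leave alone.
- heat_sink: Bystander: finned heat sink, 24 x 30 x 18 mm. Leave alone.
- capacitor: Bystander: upright dark blue capacitor, 17 mm across, 31 mm high. Leave alone.

How it is judged:
By the outcome, as a careful person would: the job done as asked, in the order asked, and still so for the second after the job is handed in, with the robot touching nothing.
It also fails if it takes over 72 s, if anything falls off the work surface, if the arm or the gripper's body presses on something with over 40 N, if the wrist force passes 120 N, or if a joint passes its speed limit or range.

ROBOT

A 7-joint arm with a two-finger parallel gripper is mounted at the origin on a cart in front of the work surface, level with it; the furniture and walls round the work are solid. World frame = base frame: x ahead of the robot, y to its left, z up, the work surface at z = 0. Lengths are in m, angles in rad, forces in N, time in s.
With the tool pointing down it reaches from about 0.4 to 0.85 m from the base axis. Payload 10.4 kg.
Tool frame: the origin (TCP) lies at the very end of the fingers, on their centre line; the grasp point (between the pads) lies 19 mm behind it; y points along the fingers, x is the direction in which the jaws open and shut, and the axes are right-handed (so a half turn about y gives the same grasp; the last joint's range is limited). The gripper opens to 87 mm and grips with 3 to 60 N. Pads are 19 mm wide; open, the fingers measure 117 mm over their backs; the gripper's body (75 mm by 190 mm) begins 51 mm behind the grasp point.
Start: joints at [-0.023, 0.332, -0.065, 1.46, 0.022, 1.35, -0.088], TCP at [0.625, 0, 0.223] pointing down, gripper open.
Joint ranges: [-2.6, 2.6], [-0.5, 2.12], [-1.47, 1.34], [0.16, 2.42], [-1.27, 4.41], [0.06, 2.06], [-2.6, 2.6]. Speed limits (rad/s): [2.22, 2.22, 2.79, 2.79, 3.14, 3.14, 3.14].

INTERFACE

Orientations are given as a unit quaternion [x, y, z, w].
In Python, from bench import readout, vision, r gives the robot as it stands.
- The arm moves only by the tool arm_command, never from a script. Its argument "targets" is a list that holds one entry, the list of rows, each a list of 6 numbers: the shift along the tool's x, y, z in m, then the turn, a rotation vector about the tool's x, y, z in degrees. A call has 1 to 12 rows; each row shifts and turns the commanded pose from where the row before left it, along the tool's axes as they then stand; what a row does not reach is not made up. A row lasts 1/12 s, in which the tool goes at most 41.7 mm and 7.16 degrees, less where a joint would pass 70% of its speed; a pose out of reach is approached as far as the arm can. A call is refused whole if a number of a shift passes 0.0417 or a number of a turn 7.16, either way. A call with a gripper value outside its range is refused whole. "hand" is the opening, from 0 (shut) to 1 (fully open), set as the call begins (left out, the last holds). The fingers move at their own pace and stop on an object; "grip_force" is the grip in N (left out, the last holds). Time passes only in rows, so rows that do not move let the fingers close. It gives the time, the measured TCP pose, the force and the opening at its end, in the units of the state.
- readout.read_state(): the state, without advancing time (a new reading comes with each control period).
- vision.camera(name): name is "scene" or "side" or "wrist"; returns a dict with "pixels" (420x560x3 uint8, blue, green, red), "fovy" (degrees; the focal length in pixels is half the picture's height over the tangent of half this angle, whatever the lens; pixels are square), "cx", "cy" (the principal point, pixels), "R" (3x3) and "t" (3): a world point X has camera coordinates R X + t; the wrist camera has in their place "mount" (4x4, takes a point from camera to tool coordinates, whose origin is the TCP and whose axes are the tool frame's). Camera axes: x right, y down, z forward; pixel columns grow to the right and rows downward; lengths in m; the calibration is good to about 2 mm. A picture is of the moment at which its call begins: read the wrist's pose just before it. There is no depth.
- r.close_job(): hands the job in, once; it reports no verdict.
The state is a dict: "time": time; "joint_positions": joint angles; "joint_vel": joint speeds; "joint_torque": joint torques, N m; "ee_pos": TCP position; "eef_rot": TCP orientation; "ft_force": force on the tool from outside, world axes, zero at the start; "torque": the same for the moment, N m; "width": finger opening in m.
Only numpy, scipy, OpenCV 4.12 (cv2) and the standard library are available. Lean on these libraries where they do the work, as an engineer would, in place of code of your own. Each camera call takes 0.05 s, during which the arm holds its last target.

## Working session

There is one attempt and no reset: what is moved stays moved. The work goes in short steps, Python scripts to look and compute and a tool call to move; the robot and the scene stay as the last step left them, time stands still between calls to the robot, and variables do not carry over. Pictures are saved under pics/ and viewed, and the job is handed in when it is done.

Besides the shell and the picture viewer there is one more tool, called after "Emit:" by a JSON object that holds its "api" and its "payload". arm_command: Moves the arm, as the interface text tells. Its arguments: {"type":"object","properties":{"targets":{"type":"array","items":{"type":"array","items":{"type":"array","items":{"type":"number"}}}},"hand":{"type":"number"},"grip_force":{"type":"number"}},"required":["targets"]}

```bash
ls; mkdir -p pics; python3 - <<'E'
from bench import readout, vision, r
import cv2
print(readout.read_state())
for n in ["scene","side","wrist"]:
    c=vision.camera(n); cv2.imwrite(f"pics/{n}0.png",c["pixels"])
    print(n,{k:v for k,v in c.items() if k!="pixels"})
E
```

```text
pics
{'time': 0.0, 'joint_positions': array([-0.0225794 ,  0.33286154, -0.0646677 ,  1.46094628,  0.02159944,
        1.34986939, -0.08851105]), 'joint_vel': array([ 0.00016086,  0.0011096 ,  0.00011273, -0.00108827,  0.00044013,
        0.00124362,  0.00049063]), 'joint_torque': array([-1.20520472e-04, -6.23245955e+01,  2.44190963e-02, -3.89891267e+01,
       -6.13984605e-02,  3.97891912e-02,  1.87085252e-04]), 'ee_pos': array([ 6.24621023e-01, -3.73616393e-05,  2.21757926e-01]), 'eef_rot': array([ 7.07132682e-01, -5.05097689e-04, -4.75958871e-04, -7.07080538e-01]), 'ft_force': array([-0.32937773,  0.23538569,  0.26012436]), 'torque': array([-0.04718522, -0.03339327,  0.02085393]), 'width': 0.08691060454958655}
scene {'fovy': 52.449559316538455, 'cx': 272.4475760122096, 'cy': 214.5002564695804, 'R': array([[ 0.48511695, -0.87437718, -0.01122886],
       [-0.3982477 , -0.20948503, -0.89303684],
       [ 0.77849876,  0.43769917, -0.44984344]]), 't': array([-0.45395405,  0.26966178,  0.60872451])}
side {'fovy': 43.197850367522534, 'cx': 279.0250680862117, 'cy': 202.21527183464696, 'R': array([[-0.99001767, -0.14059595, -0.00988942],
       [-0.05860325,  0.47444094, -0.87833448],
       [ 0.12818221, -0.8689871 , -0.47794429]]), 't': array([0.50744918, 0.20753974, 1.05495015])}
wrist {'fovy': 62.83568580260193, 'cx': 277.35087276137864, 'cy': 214.8919871774084, 'mount': array([[ 9.99999227e-01, -1.27265225e-04,  1.23679594e-03,
         3.03898898e-04],
       [-1.22766825e-03, -2.58444008e-01,  9.66025459e-01,
        -1.62813277e-01],
       [ 1.96701052e-04, -9.66026231e-01, -2.58443965e-01,
         7.00674327e-02],
       [ 0.00000000e+00,  0.00000000e+00,  0.00000000e+00,
         1.00000000e+00]])}
```

View pics/scene0.png

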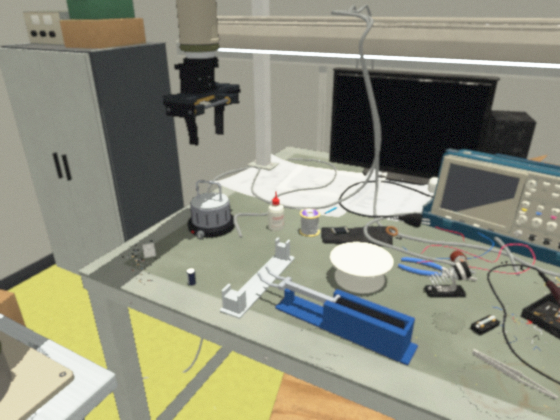

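View pics/side0.png

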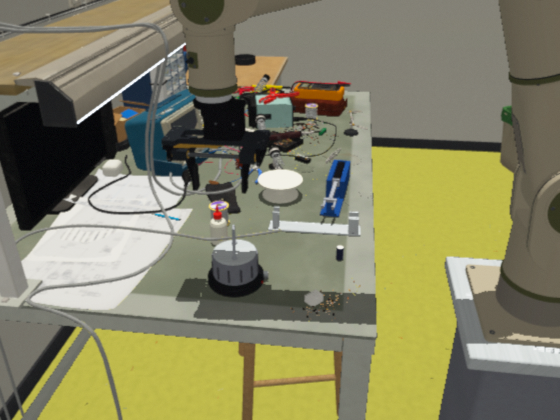

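View pics/wrist0.png

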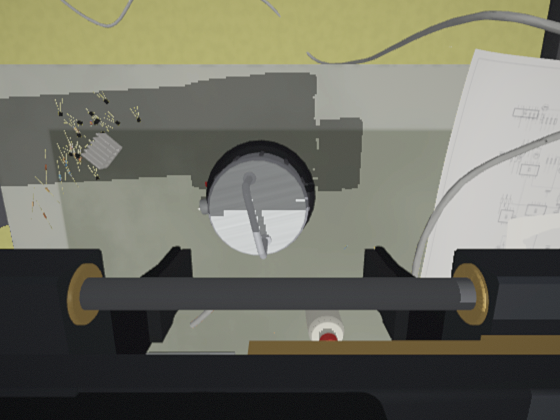

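```bash
cat > h.py <<'E'
import numpy as np, cv2
from bench import readout, vision, r
from scipy.spatial.transform import Rotation as Ro
def cam(n):
    s=readout.read_state(); c=vision.camera(n)
    f=210/np.tan(np.radians(c["fovy"])/2)
    if n=="wrist":
        T=np.eye(4);T[:3,:3]=Ro.from_quat(s["eef_rot"]).as_matrix();T[:3,3]=s["ee_pos"]
        M=np.linalg.inv(T@c["mount"]); R,t=M[:3,:3],M[:3,3]
    else: R,t=c["R"],c["t"]
    return dict(im=c["pixels"],f=f,cx=c["cx"],cy=c["cy"],R=np.array(R),t=np.array(t),s=s)
def ray(c,u,v):
    d=c["R"].T@np.array([(u-c["cx"])/c["f"],(v-c["cy"])/c["f"],1.]); return -c["R"].T@c["t"],d/np.linalg.norm(d)
def onz(c,u,v,z):
    o,d=ray(c,u,v); return o+d*(z-o[2])/d[2]
def proj(c,X):
    p=c["R"]@np.asarray(X,float)+c["t"]; return np.array([c["cx"]+c["f"]*p[0]/p[2],c["cy"]+c["f"]*p[1]/p[2]])
def tri(c1,p1,c2,p2):
    o1,d1=ray(c1,*p1);o2,d2=ray(c2,*p2)
    k=np.linalg.lstsq(np.stack([d1,-d2],1),o2-o1,rcond=None)[0]
    a,b=o1+k[0]*d1,o2+k[1]*d2; return (a+b)/2,np.linalg.norm(a-b)
def crop(c,x,y,w,h,k,name):
    cv2.imwrite(name,cv2.resize(c["im"][y:y+h,x:x+w],None,fx=k,fy=k,interpolation=cv2.INTER_CUBIC))
E
python3 - <<'E'
from h import *
c=cam("scene"); crop(c,180,170,240,190,3.3,"pics/sc1.png")
c=cam("side"); crop(c,190,140,180,160,3.7,"pics/sd1.png")
E
```

```text
(no output)
```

View pics/sc1.png

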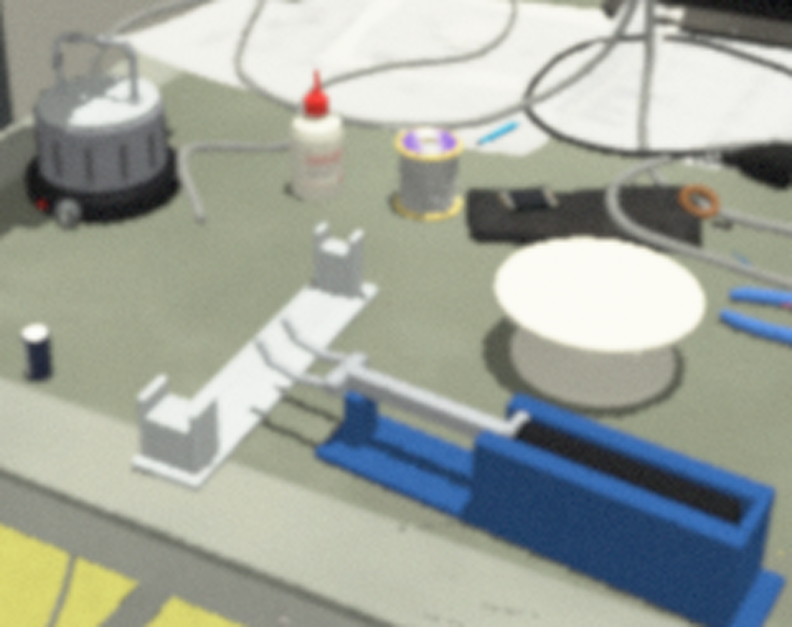

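View pics/sd1.png

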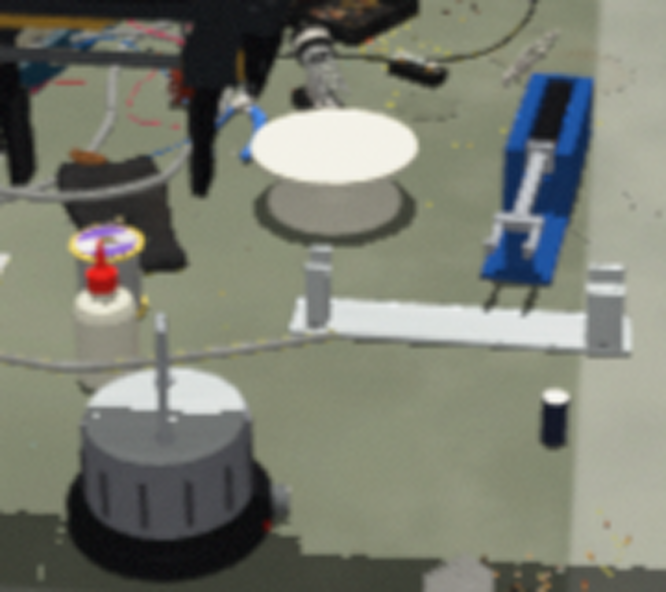

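```bash
python3 - <<'E'
from h import *
np.set_printoptions(precision=4,suppress=True)
a=cam("scene");b=cam("side")
S=lambda u,v:(180+u/3.3,170+v/3.3)
D=lambda u,v:(190+u/3.7,140+v/3.7)
pts={"xpiece":((352,370),(518,218)),"neckend":((512,425),(540,150)),
"blk far-left top":((518,397),(536,75)),"blk right":((772,492),(592,80)),
"nestfoot":((320,453),(484,275)),
"wide saddle A outer corner":((152,382),(606,265)),
"base near-left":((135,462),(632,355)),"base nearR":((205,485),(632,320)),
"base farR":((378,290),(303,298)),"base farL":((310,285),(290,333)),
"stand c":((600,295),(334,146)),
"loop mid":((95,42),(160,318)),"cap top":((36,332),(555,397))}
for k,(p,q) in pts.items():
    X,e=tri(a,S(*p),b,D(*q)); print(k,X,round(e,4))
print("stand",onz(a,*S(600,295),.05),onz(b,*D(334,146),.05))
E
```

```text
xpiece [ 0.4246 -0.3141  0.0478] 0.0003
neckend [ 0.4144 -0.4123  0.053 ] 0.0001
blk far-left top [ 0.4099 -0.4242  0.0943] 0.0319
blk right [ 0.3881 -0.5405  0.0658] 0.0276
nestfoot [ 0.4339 -0.3004 -0.0048] 0.0343
wide saddle A outer corner [ 0.3593 -0.23    0.0579] 0.0111
base near-left [ 0.3443 -0.2191  0.0029] 0.0032
base nearR [ 0.3451 -0.264   0.0033] 0.0047
base farR [ 0.5674 -0.2603  0.0041] 0.0013
base farL [ 0.5657 -0.2131 -0.0001] 0.0118
stand c [ 0.5661 -0.4101  0.047 ] 0.0029
loop mid [ 0.6046 -0.0157  0.1265] 0.0122
cap top [ 0.3903 -0.1179  0.0309] 0.0005
stand [ 0.5589 -0.4114  0.05  ] [ 0.5664 -0.4067  0.05  ]
```

```bash
python3 - <<'E'
from h import *
c=cam("wrist"); crop(c,180,120,160,150,4.5,"pics/w1.png")
for n in("scene","side"): 
    d=cam(n); print(n,-d["R"].T@d["t"])
E
```

```text
scene [-0.14627828 -0.60687517  0.50955124]
side [0.37932032 0.88961802 0.69151509]
```

View pics/w1.png

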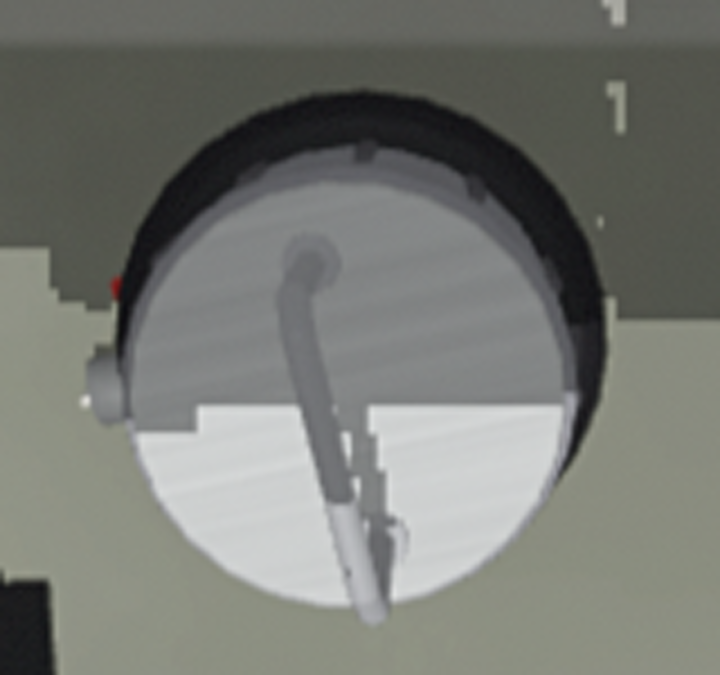

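Emit:
{"api": "arm_command", "payload": {"targets": [[[-0.025,0,-0.04,0,0,0],[-0.025,0,-0.04,0,0,0],[-0.025,0,-0.04,0,0,0],[-0.025,0,-0.04,0,0,0],[-0.025,0,-0.04,0,0,0],[-0.025,0,-0.04,0,0,0],[-0.025,0,-0.04,0,0,0],[-0.025,0,-0.02,0,0,0],[0,0,0,0,0,0],[0,0,0,0,0,0],[0,0,0,0,0,0]]]}}

```text
time: 1.42
ee_pos: [0.446, -0.2666, 0.2227]
eef_rot: [-0.707, -0.0, -0.0, 0.707]
ft_force: [0.2, -0.0, 0.6]
width: 0.0872
```

```bash
python3 - <<'E'
from h import *
c=cam("wrist"); cv2.imwrite("pics/w2.png",c["im"]); print(c["s"]["ee_pos"],c["s"]["eef_rot"],c["s"]["time"])
E
```

```text
[ 0.44601132 -0.26658714  0.22271865] [-7.06995089e-01 -4.73469267e-04 -3.04305094e-05  7.07218296e-01] 1.4167
```

View pics/w2.png

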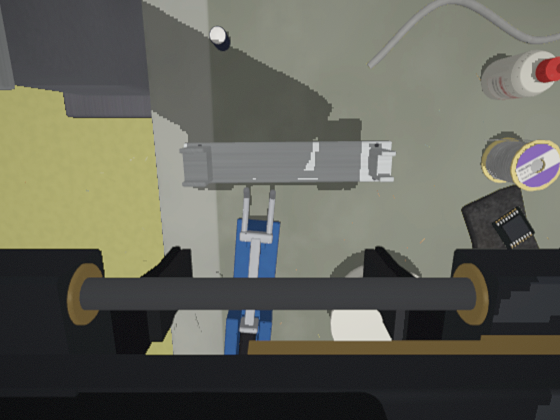

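```bash
python3 - <<'E'
from h import *
np.set_printoptions(precision=4,suppress=True)
c=cam("wrist"); crop(c,170,120,240,220,3.3,"pics/w3.png")
# initial wrist picture
import copy
T=np.eye(4);T[:3,:3]=Ro.from_quat([7.07132682e-01,-5.05097689e-04,-4.75958871e-04,-7.07080538e-01]).as_matrix();T[:3,3]=[.624621,0,.221758]
m=vision.camera("wrist")["mount"];M=np.linalg.inv(T@m);d=dict(c,R=M[:3,:3],t=M[:3,3])
W=lambda u,v:(180+u/4.5,120+v/4.5)
print("lid c",onz(d,*W(348,393),.076))
a,b=onz(d,*W(293,285),.123),onz(d,*W(372,608),.123);print("bar",a,b,(a+b)/2,np.linalg.norm(a-b),np.degrees(np.arctan2(*(b-a)[:2][::-1])))
print("leg base",onz(d,*W(312,258),.076))
print("knob",onz(d,*W(107,385),.02))
E
```

```text
lid c [ 0.6066 -0.0053  0.076 ]
bar [0.6003 0.0252 0.123 ] [ 0.6132 -0.0338  0.123 ] [ 0.6068 -0.0043  0.123 ] 0.0603465754859604 -77.70203803357667
leg base [0.5998 0.0226 0.076 ]
knob [ 0.5449 -0.017   0.02  ]
```

View pics/w3.png

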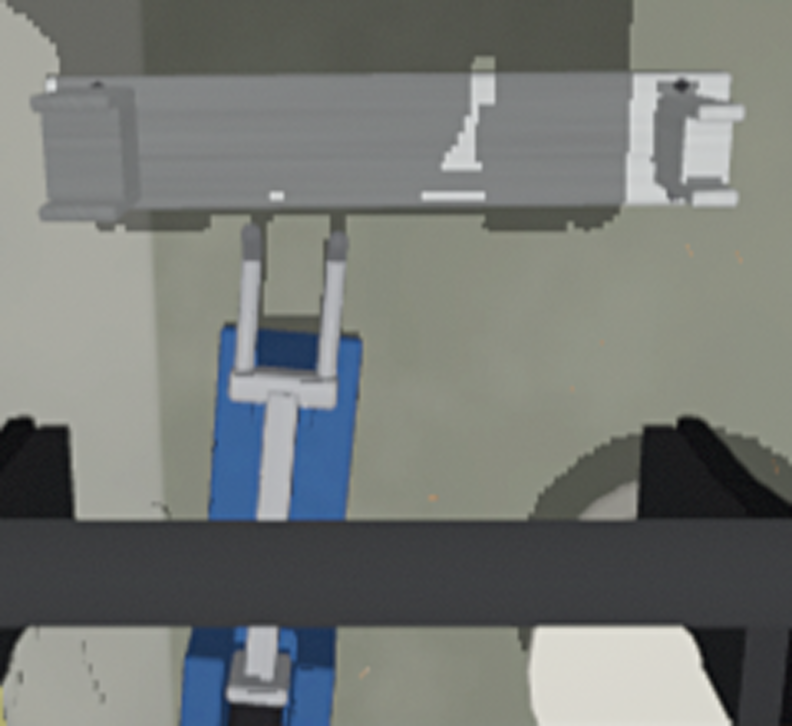

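```bash
python3 - <<'E'
from h import *
np.set_printoptions(precision=4,suppress=True)
c=cam("wrist")
W=lambda u,v:(170+u/3.3,120+v/3.3)
P=lambda u,v,z:onz(c,*W(u,v),z)
n1=P(281,412,.051);n2=P(262,640,.051);d=(n1-n2)[:2];print("neck",n1,n2,np.degrees(np.arctan2(d[1],d[0])))
u=d/np.linalg.norm(d)
t=(P(251,226,.058)+P(338,232,.058))/2; print("tips",t, "gap",np.linalg.norm(P(251,226,.058)-P(338,232,.058)))
xr=P(283,372,.05); print("xpiece front",xr)
print("origin est tips",t[:2]-.123*u,"xp",xr[:2]-.077*u)
print("neck start(-30)",P(260,680,.056), P(260,655,.056))
for nm,p in dict(bfl=(730,73),bfr=(730,205),bnl=(48,75),).items(): print(nm,P(*p,.006))
# wide saddle tops z=.046 ; narrow tops z=.051
A=[P(36,102,.046),P(100,102,.046),P(42,212,.046),P(120,212,.046)]
print("wide",A)
B=[P(700,112,.051),P(743,112,.051),P(690,198,.051),P(738,198,.051)]
print("narrow",B)
E
```

```text
neck [ 0.4244 -0.3174  0.051 ] [ 0.417  -0.3972  0.051 ] 84.70822090603583
tips [ 0.4296 -0.258   0.058 ] gap 0.025509750117969847
xpiece front [ 0.4252 -0.3046  0.05  ]
origin est tips [ 0.4183 -0.3805] xp [ 0.4181 -0.3813]
neck start(-30) [ 0.4165 -0.409   0.056 ] [ 0.4167 -0.3997  0.056 ]
bfl [ 0.5702 -0.2157  0.006 ]
bfr [ 0.5741 -0.2593  0.006 ]
bnl [ 0.3468 -0.2169  0.006 ]
wide [array([ 0.3532, -0.2225,  0.046 ]), array([ 0.3721, -0.2225,  0.046 ]), array([ 0.3528, -0.2553,  0.046 ]), array([ 0.3763, -0.2552,  0.046 ])]
narrow [array([ 0.5478, -0.2245,  0.051 ]), array([ 0.5603, -0.2245,  0.051 ]), array([ 0.5469, -0.2497,  0.051 ]), array([ 0.5611, -0.2497,  0.051 ])]
```

Emit:
{"api": "arm_command", "payload": {"targets": [[[-0.007,0,-0.026,0,0,0],[-0.007,0,-0.026,0,0,0],[-0.007,0.02,-0.026,0,0,0],[-0.006,0.02,-0.026,0,0,0],[0,0.02,0,0,2.6,0],[0,0.02,0,0,2.7,0],[0,0.02,0,0,0,0],[0,0,0,0,0,0],[0,0,0,0,0,0],[0,0,0,0,0,0]]]}}

```text
time: 2.45
ee_pos: [0.4193, -0.3714, 0.1237]
eef_rot: [0.707, -0.032, 0.033, -0.706]
ft_force: [0.3, -0.0, 0.8]
width: 0.0871
```

```bash
cat > st.py <<'E'
from h import *
np.set_printoptions(precision=4,suppress=True)
s=readout.read_state();R=Ro.from_quat(s["eef_rot"]).as_matrix()
print(s["time"],s["ee_pos"],"zyaw",np.degrees(np.arctan2(R[1,2],R[0,2])),"y",R[:,1],"z",R[:,2],"w",s["width"],s["ft_force"],s["torque"])
print(s["joint_positions"])
E
python3 st.py; python3 - <<'E'
from h import *
c=cam("wrist"); cv2.imwrite("pics/w4.png",c["im"])
E
```

```text
2.45 [ 0.4193 -0.3714  0.1237] zyaw 84.76619527618783 y [ 0.0011 -0.0007 -1.    ] z [ 0.0912  0.9958 -0.0006] w 0.08712268029022391 [ 0.2881 -0.0154  0.8165] [-0.0253  0.0147 -0.0389]
[ 0.4583  0.2649  0.2148  1.7708 -0.0624  1.1111  0.6021]
```

View pics/w4.png

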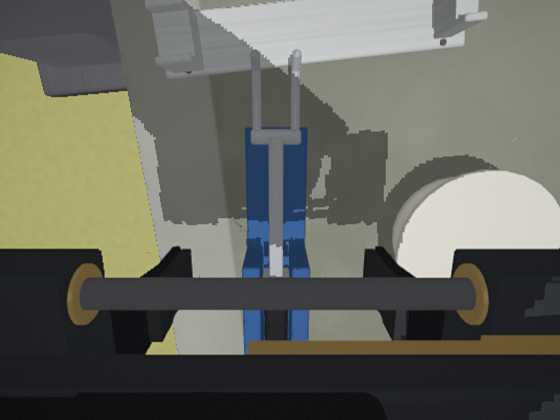

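Emit:
{"api": "arm_command", "payload": {"targets": [[[0,0.02,0,0,0,0],[0,0.02,0,0,0,0],[0,0.02,0,0,0,0],[0,0.02,0,0,0,0],[0,0.0165,0,0,0,0],[0,0,0,0,0,0],[0,0,0,0,0,0]]]}}

```text
time: 3.08
ee_pos: [0.4188, -0.3714, 0.0268]
eef_rot: [0.706, -0.032, 0.033, -0.706]
ft_force: [-0.7, -0.5, 0.9]
width: 0.0868
```

Emit:
{"api": "arm_command", "payload": {"targets": [[[0,0,0,0,0,0],[0,0,0,0,0,0],[0,0,0,0,0,0],[0,0,0,0,0,0],[0,0,0,0,0,0],[0,0,0,0,0,0],[0,0,0,0,0,0],[0,0,0,0,0,0],[0,0,0,0,0,0],[0,0,0,0,0,0],[0,0,0,0,0,0],[0,0,0,0,0,0]]], "hand": 0, "grip_force": 50}}

```text
time: 4.08
ee_pos: [0.4185, -0.3713, 0.026]
eef_rot: [-0.706, 0.033, -0.033, 0.706]
ft_force: [0.3, 0.5, 0.3]
width: 0.0148
```

```bash
python3 st.py
```

```text
4.0833 [ 0.4185 -0.3713  0.026 ] zyaw 84.70087262444828 y [ 0.0001  0.     -1.    ] z [0.0924 0.9957 0.    ] w 0.014778785265250088 [0.262  0.5106 0.3427] [ 0.0086 -0.0357 -0.0301]
[ 0.4744  0.3853  0.2008  1.8477 -0.0946  0.9177  0.6259]
```

Emit:
{"api": "arm_command", "payload": {"targets": [[[0,0,0,0,0,0],[0,0,0,0,0,0],[0,0,0,0,0,0],[0,0,0,0,0,0]]]}}

```text
time: 4.42
ee_pos: [0.4184, -0.3713, 0.026]
eef_rot: [-0.706, 0.033, -0.033, 0.706]
ft_force: [-0.7, -0.2, 0.9]
width: 0.0094
```

Emit:
{"api": "arm_command", "payload": {"targets": [[[0,-0.01,0,0,0,0],[0,-0.01,0,0,0,0],[0,-0.01,0,0,0,0],[0,-0.015,0,0,0,0],[0,-0.015,0,0,0,0],[0,-0.02,0,0,0,0],[0,-0.02,0,0,0,0],[0,-0.02,0,0,0,0],[0,0,0,0,0,0],[0,0,0,0,0,0]]]}}

```text
time: 5.25
ee_pos: [0.4191, -0.3718, 0.1479]
eef_rot: [0.707, -0.032, 0.034, -0.706]
ft_force: [-1.2, -0.3, -1.6]
width: 0.0092
```

```bash
python3 st.py; python3 - <<'E'
from h import *
c=cam("side"); crop(c,250,120,140,120,5,"pics/sd2.png")
c=cam("scene"); crop(c,180,190,240,160,3.3,"pics/sc2.png")
E
```

```text
5.25 [ 0.4191 -0.3718  0.1479] zyaw 84.70117925594965 y [ 0.0028 -0.0017 -1.    ] z [ 0.0923  0.9957 -0.0015] w 0.009220547753071713 [-1.2068 -0.3235 -1.5736] [0.0663 0.015  0.0202]
[ 0.455   0.2402  0.2187  1.7468 -0.0568  1.1575  0.5977]
```

View pics/sd2.png

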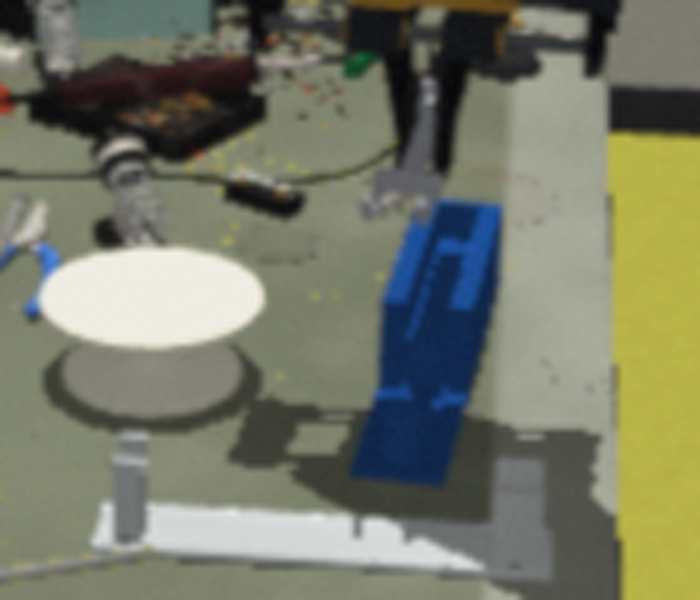

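View pics/sc2.png

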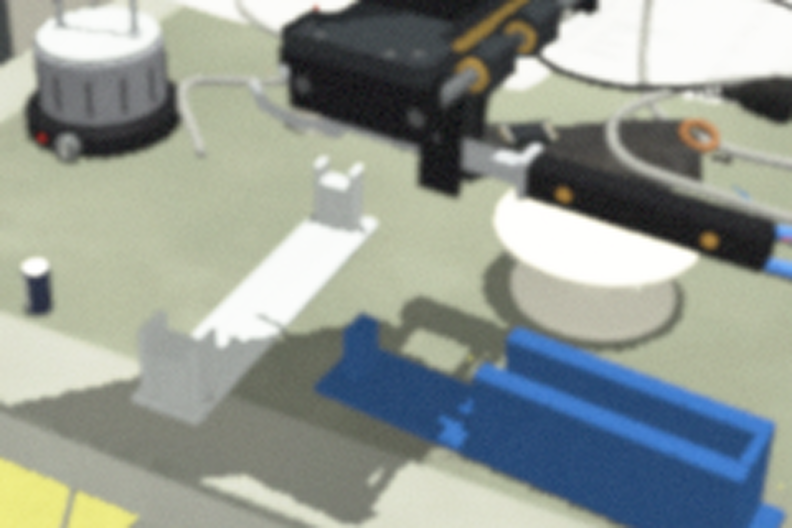

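Emit:
{"api": "arm_command", "payload": {"targets": [[[0.01,0,0.018,0,0,0],[0.02,0,0.035,0,0,0],[0.02,0,0.035,0,0,0],[0.02,0,0.035,0,0,0],[0.01,0,0.019,0,0,0],[0,0,0,0,4,0],[0,0,0,0,6,0],[0,0,0,0,6,0],[0,0,0,0,6,0],[0,0,0,0,6,0],[0,0,0,0,6,0],[0,0,0,0,6,0]]]}}

```text
time: 6.35
ee_pos: [0.5105, -0.237, 0.1449]
eef_rot: [0.652, -0.275, 0.273, -0.652]
ft_force: [0.3, -0.5, -1.4]
width: 0.0092
```

Emit:
{"api": "arm_command", "payload": {"targets": [[[0,0,0,0,6,0],[0,0,0,0,6,0],[0,0,0,0,6,0],[0,0,0,0,6,0],[0,0,0,0,6,0],[0,0,0,0,6,0],[0,0,0,0,6,0],[0,0,0,0,2,0],[0,0,0,0,0,0],[0,0,0,0,0,0],[0,0,0,0,0,0]]]}}

```text
time: 7.27
ee_pos: [0.5109, -0.2372, 0.1455]
eef_rot: [0.504, -0.497, 0.496, -0.503]
ft_force: [0.2, 0.6, -1.3]
width: 0.009
```

```bash
python3 st.py; python3 - <<'E'
from h import *
c=cam("side"); crop(c,180,120,240,180,3.3,"pics/sd3.png")
c=cam("scene"); crop(c,150,130,240,180,3.3,"pics/sc3.png")
c=cam("wrist"); cv2.imwrite("pics/w5.png",c["im"])
E
```

```text
7.2667 [ 0.5109 -0.2372  0.1455] zyaw 0.7960527312431981 y [-0.0009  0.0003 -1.    ] z [ 0.9999  0.0139 -0.0009] w 0.00898731690612443 [ 0.1655  0.6413 -1.3481] [ 0.0265  0.0697 -0.029 ]
[ 0.104   0.2541  0.2904  1.7412 -0.0786  1.1586 -1.1398]
```

View pics/sd3.png

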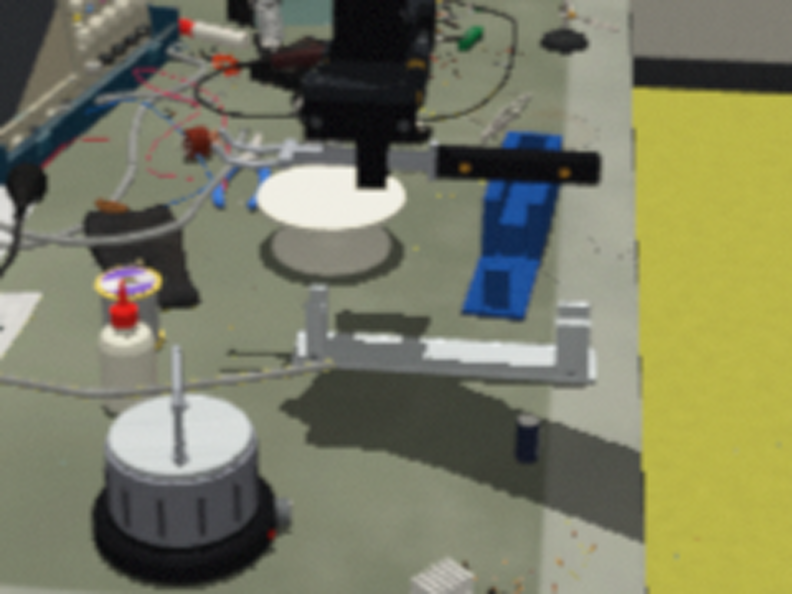

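View pics/w5.png

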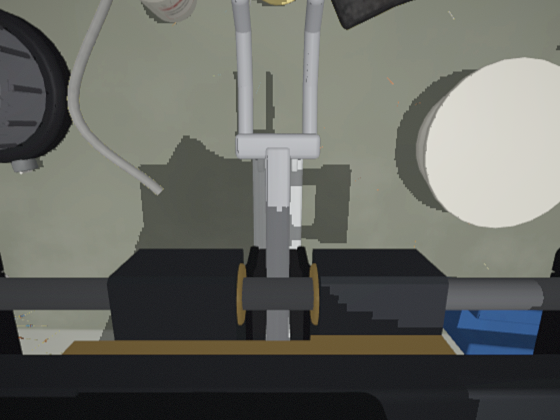

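View pics/sc3.png

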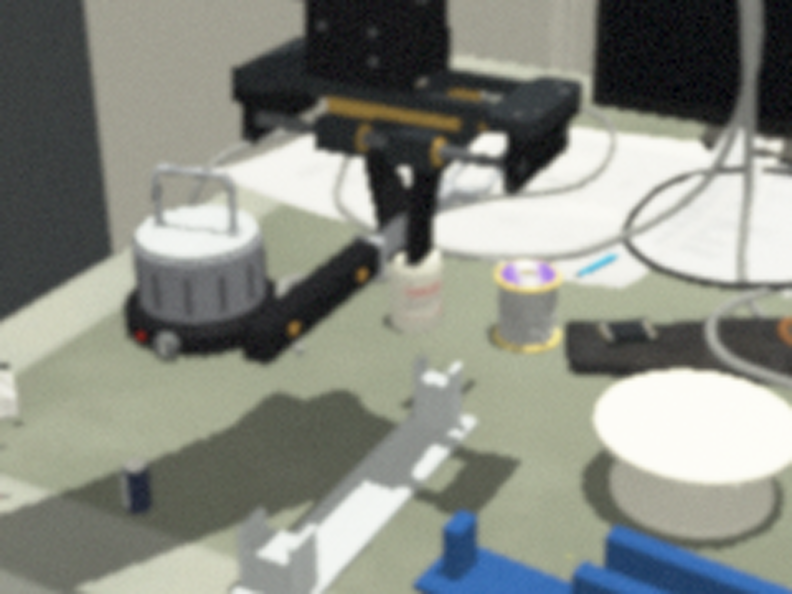

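```bash
python3 - <<'E'
from h import *
np.set_printoptions(precision=1,suppress=True)
a=cam("side");b=cam("scene");w=cam("wrist")
s=a["s"];R=Ro.from_quat(s["eef_rot"]).as_matrix()
O=s["ee_pos"]-.019*R[:,1]-.01*R[:,2]
for x in (-150,-30,77,95,125):
    for dz in (.011,-.011):
        X=O+R[:,2]*x/1000-R[:,1]*dz
        p=proj(a,X);q=proj(b,X); print(x,dz,(p-[180,120])*3.3,(q-[150,130])*3.3,proj(w,X))
np.set_printoptions(precision=4,suppress=True)
S=lambda u,v:(180+u/3.3,120+v/3.3)
Y=lambda u,v,y:(lambda o,d:o+d*(y-o[1])/d[1])(*ray(a,*S(u,v)))
# lifter in the plane y=-.237 (left face y=-.228)
for p in [(436,146),(436,178),(600,153),(600,185)]: print(p,Y(*p,-.228))
E
```

```text
-150 0.011 [601.  155.3] [250.3 324.9] [276.6 560.8]
-150 -0.011 [599.  183.7] [253.  363.3] [276.7 516.3]
-30 0.011 [429.6 147.8] [369.5 234.1] [276.4 374.5]
-30 -0.011 [429.1 175.9] [370.4 269.1] [276.5 344.6]
77 0.011 [280.  141.2] [454.2 169.5] [276.2 133.7]
77 -0.011 [280.7 169.1] [454.  201.9] [276.3 132.3]
95 0.011 [255.2 140.1] [466.9 159.8] [276.1  82.8]
95 -0.011 [256.1 168. ] [466.6 191.9] [276.3  88.8]
125 0.011 [213.9 138.3] [487.1 144.4] [276. -11.]
125 -0.011 [215.1 166.1] [486.6 175.8] [276.2   9.7]
(436, 146) [ 0.4659 -0.228   0.182 ]
(436, 178) [ 0.4654 -0.228   0.1572]
(600, 153) [ 0.3522 -0.228   0.1828]
(600, 185) [ 0.3506 -0.228   0.1584]
```

```bash
python3 - <<'E'
from h import *
np.set_printoptions(precision=4,suppress=True)
b=cam("scene")
crop(b,210,230,90,90,8,"pics/sc4.png")
for x,hw,z in ((60,.010,.051),(46,.010,.051),(-150,.014,.046),(-126,.014,.046)):
    th=np.radians(.6)
    for sg in(1,-1):
        X=[.502+x/1000*np.cos(th)-sg*hw*np.sin(th),-.2375+x/1000*np.sin(th)+sg*hw*np.cos(th),z]
        print(x,sg,(proj(b,X)-[210,230])*8)
E
```

```text
60 1 [560.224   52.7109]
60 -1 [626.3267  69.6685]
46 1 [536.0611  75.7745]
46 -1 [602.7355  93.1567]
-150 1 [111.023  481.7752]
-150 -1 [216.5638 517.5618]
-126 1 [170.1589 425.3225]
-126 -1 [274.0479 459.3544]
```

View pics/sc4.png

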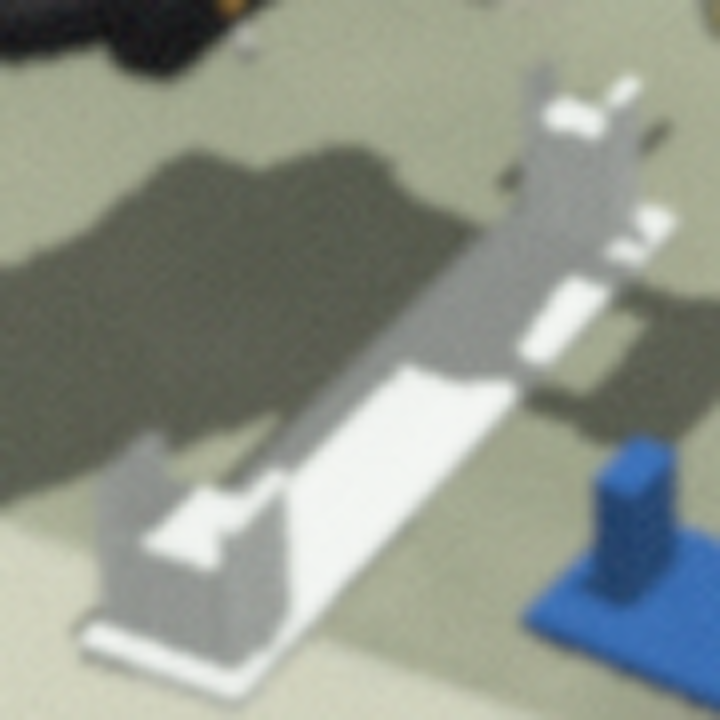

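Emit:
{"api": "arm_command", "payload": {"targets": [[[0,0.02,0.001,0,0,0],[0,0.02,0,0,0,0],[0,0.02,0,0,0,0],[0,0.02,0,0,0,0],[0,0.014,0,0,0,0],[0,0.01,0,0,0,0],[0,0.006,0,0,0,0],[0,0.004,0,0,0,0],[0,0.003,0,0,0,0],[0,0.0,0,0,0,0],[0,0,0,0,0,0],[0,0,0,0,0,0]]]}}

```text
time: 8.62
ee_pos: [0.5127, -0.2375, 0.0297]
eef_rot: [-0.503, 0.497, -0.497, 0.503]
ft_force: [-0.1, -0.8, -0.5]
width: 0.0092
```

```bash
python3 st.py; python3 - <<'E'
from h import *
c=cam("side"); crop(c,230,160,160,100,5,"pics/sd5.png")
c=cam("scene"); crop(c,200,220,110,110,6,"pics/sc5.png")
E
```

```text
8.6167 [ 0.5127 -0.2375  0.0297] zyaw 0.7016759843367845 y [ 0.0012 -0.0003 -1.    ] z [0.9999 0.0122 0.0012] w 0.00922718517244424 [-0.135  -0.8249 -0.5416] [ 0.0415  0.0614 -0.027 ]
[ 0.1268  0.394   0.2694  1.8351 -0.1282  0.9281 -1.1051]
```

View pics/sd5.png

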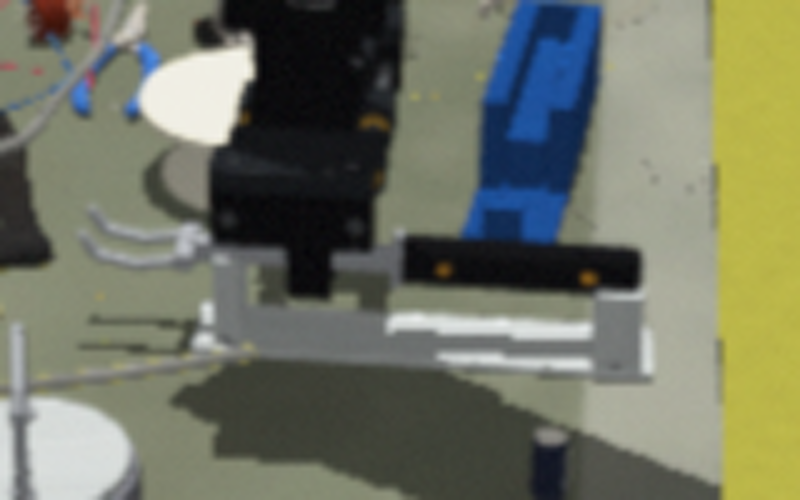

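View pics/sc5.png

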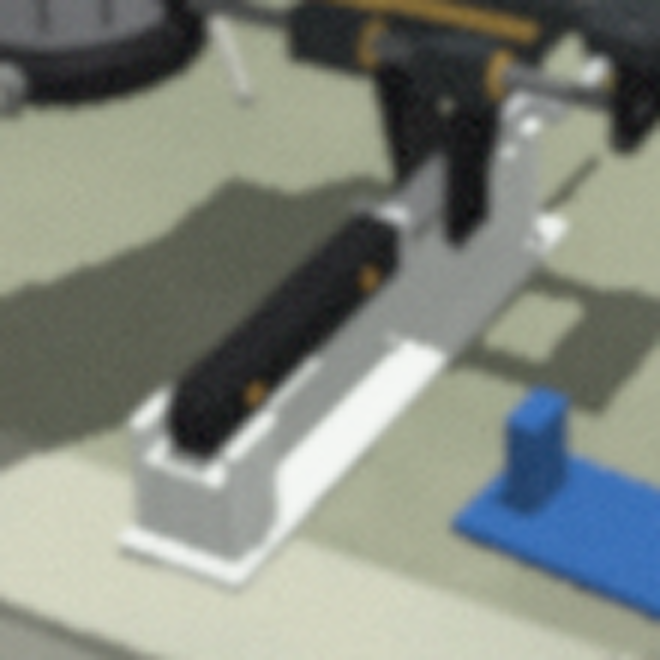

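Emit:
{"api": "arm_command", "payload": {"targets": [[[0,0.002,0,0,0,0],[0,0.0015,0,0,0,0],[0,0.0005,0,0,0,0],[0,0,0,0,0,0],[0,0,0,0,0,0]]]}}

```text
time: 9.13
ee_pos: [0.5125, -0.2374, 0.026]
eef_rot: [-0.503, 0.497, -0.497, 0.503]
ft_force: [-3.9, 1.6, 10.2]
width: 0.0092
```

```bash
python3 st.py
```

```text
9.1333 [ 0.5125 -0.2374  0.026 ] zyaw 0.6971882107272889 y [ 0.0007  0.0002 -1.    ] z [0.9999 0.0122 0.0007] w 0.009243109609222649 [-3.8722  1.616  10.1641] [ 0.4264  0.9559 -0.0111]
[ 0.1279  0.3993  0.2683  1.8372 -0.1303  0.9215 -1.1036]
```

Emit:
{"api": "arm_command", "payload": {"targets": [[[0,0,0,0,0,0],[0,0,0,0,0,0],[0,0,0,0,0,0],[0,0,0,0,0,0],[0,0,0,0,0,0],[0,0,0,0,0,0],[0,0,0,0,0,0]]], "hand": 0.6}}

```text
time: 9.72
ee_pos: [0.5122, -0.2373, 0.025]
eef_rot: [0.503, -0.497, 0.497, -0.503]
ft_force: [-1.1, 0.2, 0.4]
width: 0.0473
```

```bash
python3 st.py; python3 - <<'E'
from h import *
c=cam("side"); crop(c,230,160,160,100,5,"pics/sd6.png")
c=cam("scene"); crop(c,200,220,110,110,6,"pics/sc6.png")
c=cam("wrist"); cv2.imwrite("pics/w6.png",c["im"])
E
```

```text
9.7167 [ 0.5122 -0.2373  0.025 ] zyaw 0.7009494310371002 y [-0.  0. -1.] z [ 0.9999  0.0122 -0.    ] w 0.04732782956355687 [-1.1012  0.2251  0.4178] [ 0.0856  0.0987 -0.0245]
[ 0.1279  0.4006  0.2682  1.8379 -0.1303  0.9201 -1.1036]
```

View pics/sd6.png

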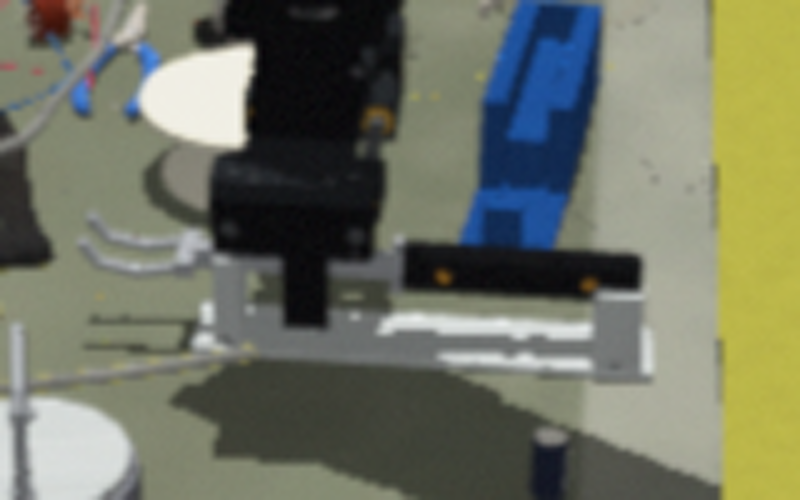

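View pics/w6.png

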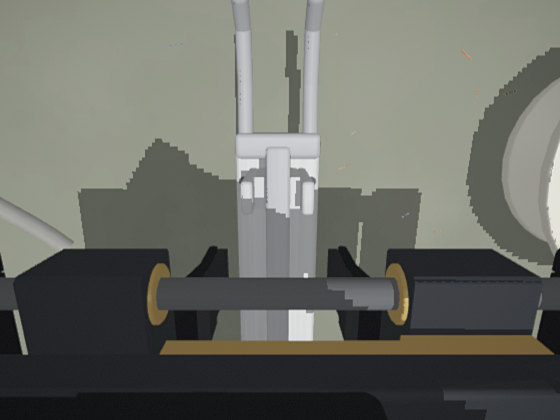

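Emit:
{"api": "arm_command", "payload": {"targets": [[[0,0,0,0,0,0],[0,0,0,0,0,0],[0,0,-0.014,0,0,0],[0,0,-0.014,0,0,0],[0,0,-0.014,0,0,0],[0,0,-0.014,0,0,0],[0,0,0,0,0,0],[0,0,0,0,0,0],[0,0,0,0,0,0]]]}}

```text
time: 10.62
ee_pos: [0.4572, -0.2379, 0.0253]
eef_rot: [-0.503, 0.497, -0.497, 0.503]
ft_force: [-0.0, 0.0, -0.1]
width: 0.0521
```

Emit:
{"api": "arm_command", "payload": {"targets": [[[0,0,0,0,0,0],[0,0,0,0,0,0],[0,0,0,0,0,0],[0,0,0,0,0,0],[0,0,0,0,0,0],[0,0,0,0,0,0],[0,0,0,0,0,0],[0,0,0,0,0,0],[0,0,0,0,0,0],[0,0,0,0,0,0],[0,0,0,0,0,0]]], "hand": 0, "grip_force": 60}}

```text
time: 11.53
ee_pos: [0.4562, -0.238, 0.025]
eef_rot: [-0.503, 0.497, -0.497, 0.503]
ft_force: [0.1, -0.4, -1.0]
width: 0.0176
```

```bash
python3 st.py; python3 - <<'E'
from h import *
c=cam("side"); crop(c,230,160,160,100,5,"pics/sd7.png")
E
```

```text
11.5333 [ 0.4562 -0.238   0.025 ] zyaw 0.6998966090910694 y [ 0.  0. -1.] z [0.9999 0.0122 0.    ] w 0.01760483055981804 [ 0.0961 -0.3589 -0.9799] [ 0.0279  0.0212 -0.0007]
[ 0.1432  0.3051  0.2819  1.9679 -0.1084  0.8828 -1.0768]
```

View pics/sd7.png

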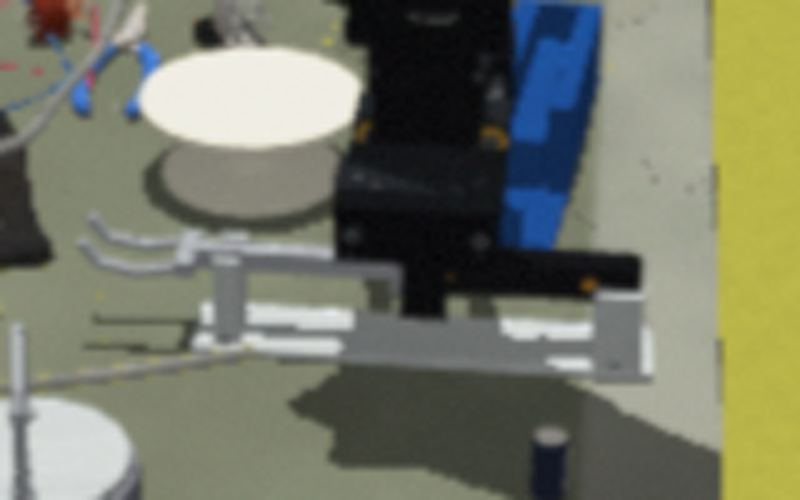

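```bash
python3 - <<'E'
from h import *
c=cam("side"); crop(c,190,220,90,80,8,"pics/sd8.png")
c=cam("scene"); crop(c,180,170,70,70,9,"pics/sc8.png")
E
```

```text
(no output)
```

View pics/sd8.png

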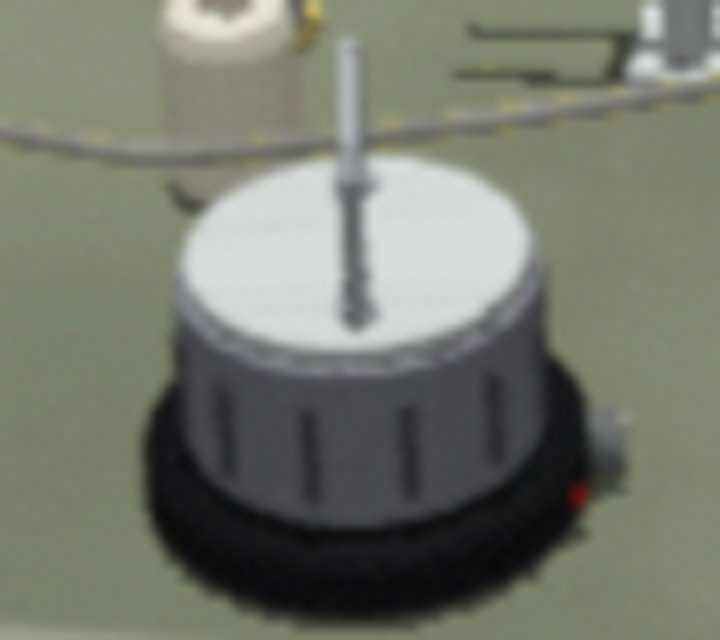

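View pics/sc8.png

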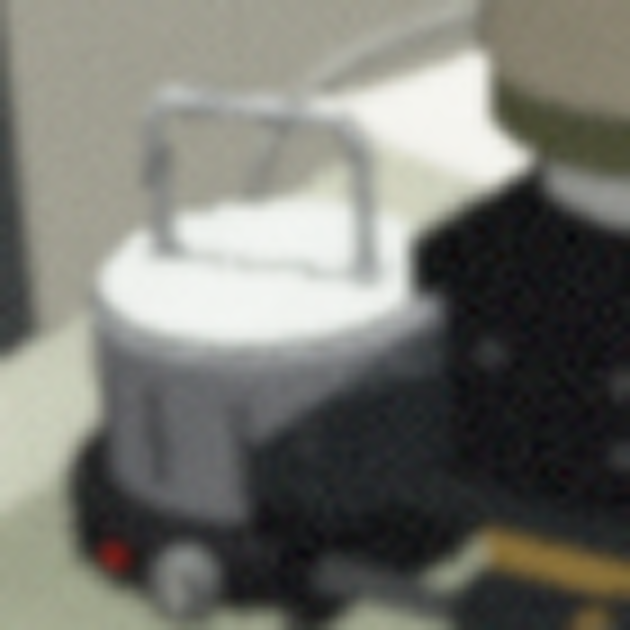

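Emit:
{"api": "arm_command", "payload": {"targets": [[[0,-0.005,0,0,0,0],[0,-0.01,0,0,0,0],[0,-0.02,0,0,0,0],[0,-0.025,0,0,0,0],[0,-0.025,0,0,0,0],[0,-0.02,0,0,0,0],[0,-0.01,0,0,0,0],[0,-0.005,0,0,0,0],[0,0,0,0,0,0],[0,0,0,0,0,0]]]}}

```text
time: 12.52
ee_pos: [0.4558, -0.2378, 0.1443]
eef_rot: [0.503, -0.497, 0.497, -0.503]
ft_force: [0.2, -0.4, -1.6]
width: 0.0171
```

```bash
python3 st.py; python3 - <<'E'
from h import *
c=cam("side"); crop(c,230,120,160,100,5,"pics/sd9.png")
E
```

```text
12.5167 [ 0.4558 -0.2378  0.1443] zyaw 0.7045120725369705 y [-0.0009  0.0004 -1.    ] z [ 0.9999  0.0123 -0.0009] w 0.01706328281061974 [ 0.1932 -0.3748 -1.5639] [0.0379 0.1413 0.0486]
[ 0.1169  0.1468  0.2999  1.8666 -0.0477  1.136  -1.1246]
```

View pics/sd9.png

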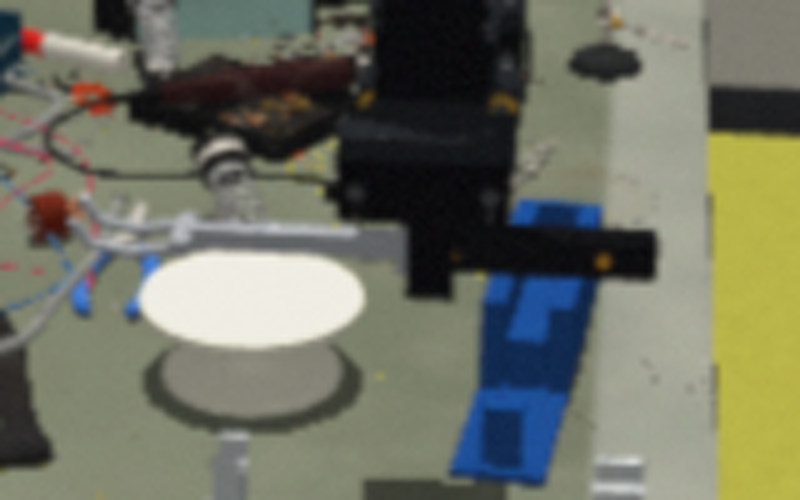

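```bash
python3 - <<'E'
from h import *
np.set_printoptions(precision=4,suppress=True)
a=cam("side");b=cam("scene")
A=lambda u,v:(190+u/8,220+v/8)
B=lambda u,v:(180+u/9,170+v/9)
print("side mid",onz(a,*A(349,109),.122),"base mid",onz(a,*A(354,254),.076))
print("lid c side",onz(a,*A(360,252),.076))
print("scene mid",onz(b,*B(262,105),.122)); print("scene bases",onz(b,*B(168,245),.076),onz(b,*B(365,272),.076))
print(tri(a,A(349,109),b,B(262,105)))
print("lid c scene", onz(b,*B(250,270),.076))
E
```

```text
side mid [ 0.6048 -0.0025  0.122 ] base mid [ 0.6064 -0.0052  0.076 ]
lid c side [ 0.6051 -0.0063  0.076 ]
scene mid [ 0.6067 -0.0106  0.122 ]
scene bases [0.6021 0.0223 0.076 ] [ 0.6127 -0.036   0.076 ]
(array([ 0.6073, -0.0086,  0.1198]), np.float64(0.0036440434876408257))
lid c scene [ 0.5993 -0.0076  0.076 ]
```

Emit:
{"api": "arm_command", "payload": {"targets": [[[-0.012,0,-0.003,0,0,0],[-0.02,0,-0.004,0,0,0],[-0.026,0,-0.004,0,0,0],[-0.026,0,-0.005,0,0,0],[-0.026,0,-0.005,0,0,0],[-0.026,0,-0.005,0,0,0],[-0.026,0,-0.004,0,0,0],[-0.02,0,-0.003,0,0,0],[-0.012,0,-0.003,0,0,0],[0,0,0,0,-3.6,0],[0,0,0,0,-3.6,0],[0,0,0,0,-3.6,0]]]}}

```text
time: 13.67
ee_pos: [0.4174, -0.0442, 0.1444]
eef_rot: [0.549, -0.447, 0.446, -0.548]
ft_force: [0.5, 0.1, -1.4]
width: 0.0175
```

Emit:
{"api": "arm_command", "payload": {"targets": [[[0,0,0,0,0,0],[0,0,0,0,0,0],[0,0,0,0,0,0]]]}}

```text
time: 13.92
ee_pos: [0.4176, -0.0445, 0.1447]
eef_rot: [0.547, -0.448, 0.448, -0.547]
ft_force: [-0.1, 0.4, -0.2]
width: 0.0175
```

```bash
python3 st.py; python3 - <<'E'
from h import *
c=cam("side"); crop(c,190,180,160,120,5,"pics/sd10.png")
c=cam("wrist"); cv2.imwrite("pics/w10.png",c["im"])
c=cam("scene"); crop(c,150,130,140,110,5,"pics/sc10.png")
E
```

```text
13.9167 [ 0.4176 -0.0445  0.1447] zyaw 11.372427464113688 y [-0.0007 -0.     -1.    ] z [ 0.9804  0.1972 -0.0007] w 0.017533621459992387 [-0.1014  0.4169 -0.1852] [ 0.0095  0.127  -0.0059]
[-0.1066 -0.0621  0.1007  2.0737  0.0069  1.1303 -1.3813]
```

View pics/sd10.png

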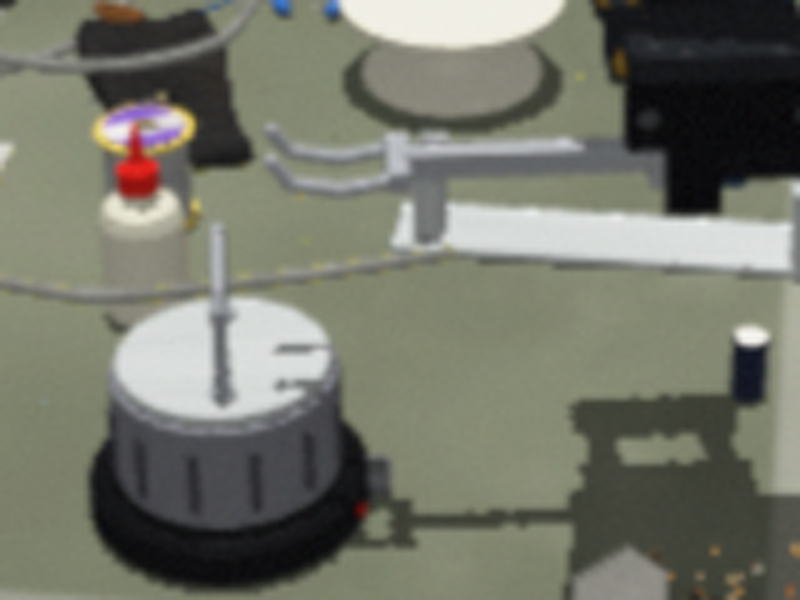

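View pics/w10.png

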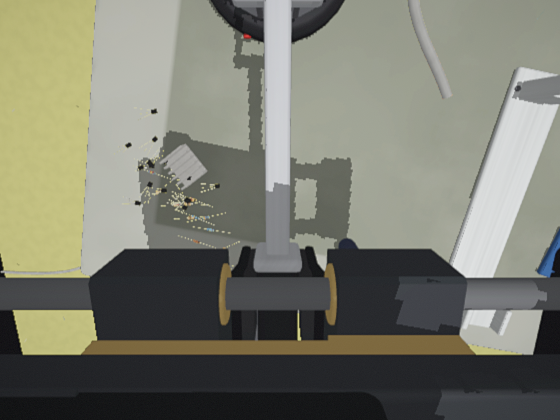

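View pics/sc10.png

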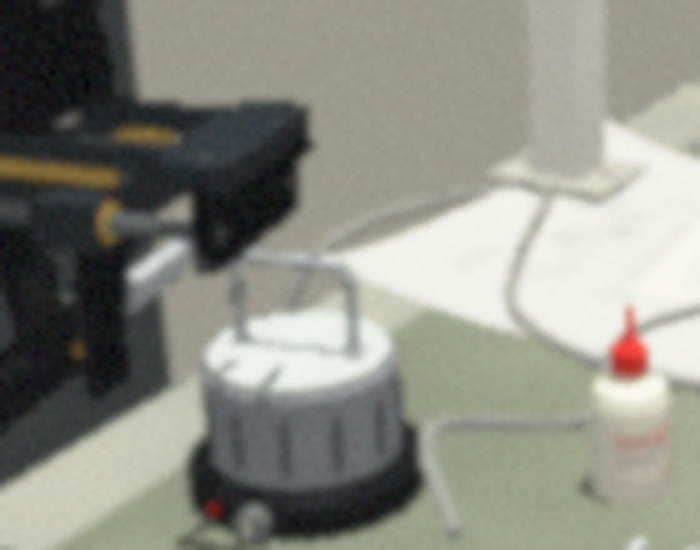

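Emit:
{"api": "arm_command", "payload": {"targets": [[[0,0.01,0,0,0,0],[0,0.016,0,0,0,0],[0,0.016,0,0,0,0],[0,0.016,0,0,0,0],[0,0.01,0,0,0,0],[0,0,0,0,0,0],[0,0,0,0,0,0],[0,0,0,0,0,0]]]}}

```text
time: 14.73
ee_pos: [0.4183, -0.0444, 0.0777]
eef_rot: [-0.547, 0.447, -0.448, 0.548]
ft_force: [1.4, 0.1, -0.9]
width: 0.0174
```

```bash
python3 st.py; python3 - <<'E'
from h import *
c=cam("side"); crop(c,190,200,130,100,6,"pics/sd11.png")
s=c["s"];R=Ro.from_quat(s["eef_rot"]).as_matrix()
O=s["ee_pos"]-.020*R[:,1]+.0463*R[:,2]
for x,y,z in((125,13,13),(125,-13,13),(95,13,-4),(95,-13,-4),(77,17,0)):
    X=O+R@np.array([-y,-z,x])/1000; print(x,y,X,(proj(c,X)-[190,200])*6)
E
```

```text
14.7333 [ 0.4183 -0.0444  0.0777] zyaw 11.493093172897641 y [ 0.0009  0.     -1.    ] z [0.9799 0.1992 0.0009] w 0.017356022627634665 [ 1.3749  0.0864 -0.9302] [-0.0087  0.1416  0.0295]
[-0.1057  0.026   0.1043  2.1462 -0.0033  0.9686 -1.3698]
125 13 [0.58358486 0.00243293 0.11081046] [321.67479097 241.81026273]
125 -13 [ 0.58876535 -0.02304574  0.11081444] [321.60445406 201.11759106]
95 13 [ 0.55420234 -0.00354398  0.09378273] [411.89544361 280.42513599]
95 -13 [ 0.55938283 -0.02902265  0.09378671] [409.96736644 239.28870192]
77 17 [ 0.53576252 -0.00321082  0.09776547] [464.93727889 274.89232668]
```

View pics/sd11.png

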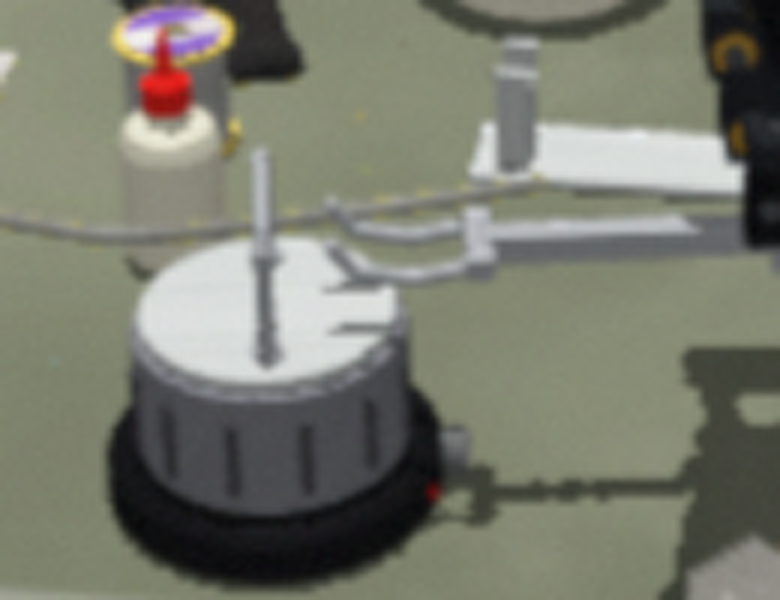

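Emit:
{"api": "arm_command", "payload": {"targets": [[[0,0,0.006,0,0,0],[0,0,0.01,0,0,0],[0,0,0.01,0,0,0],[0,0,0.01,0,0,0],[0,0,0.01,0,0,0],[0,0,0.007,0,0,0],[0,0,0,0,0,0],[0,0,0,0,0,0],[0,0,0,0,0,0]]]}}

```text
time: 15.53
ee_pos: [0.4694, -0.034, 0.0768]
eef_rot: [0.548, -0.448, 0.447, -0.547]
ft_force: [-0.4, 0.3, -1.0]
width: 0.0175
```

```bash
python3 st.py; python3 - <<'E'
from h import *
c=cam("side"); crop(c,190,200,130,100,6,"pics/sd12.png")
c=cam("scene"); crop(c,170,150,100,90,7,"pics/sc12.png")
E
```

```text
15.5333 [ 0.4694 -0.034   0.0768] zyaw 11.490035356646969 y [-0.0007 -0.0001 -1.    ] z [ 0.98    0.1992 -0.0007] w 0.017528478097528787 [-0.4013  0.3166 -1.0444] [-0.0169  0.1696 -0.0124]
[-0.1193  0.1363  0.1005  2.0293 -0.0164  0.9775 -1.3808]
```

View pics/sd12.png

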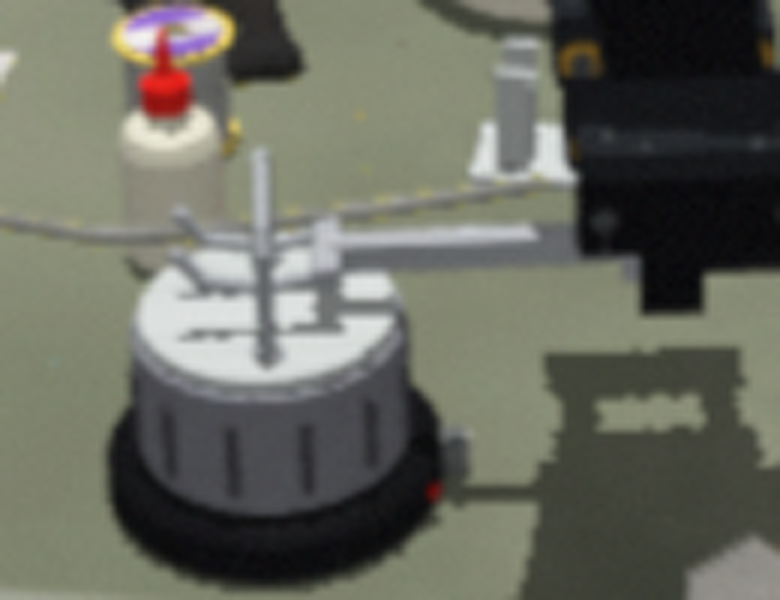

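View pics/sc12.png

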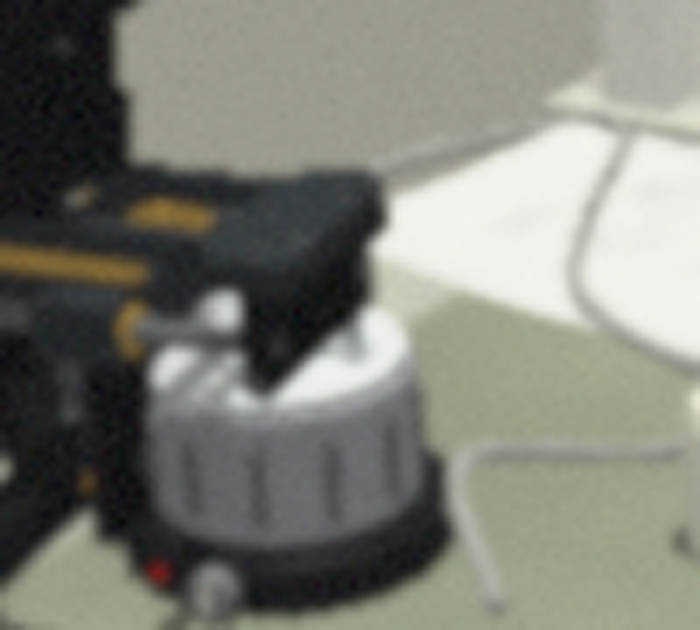

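Emit:
{"api": "arm_command", "payload": {"targets": [[[0,-0.005,0,0,0,0],[0,-0.007,0,0,0,0],[0,-0.005,0,0,0,0],[0,-0.002,0,0,0,0],[0,-0.002,0,0,0,0],[0,-0.002,0,0,0,0],[0,-0.002,0,0,0,0],[0,-0.002,0,0,0,0],[0,0,0,0,0,0],[0,0,0,0,0,0]]]}}

```text
time: 16.47
ee_pos: [0.4697, -0.0339, 0.1039]
eef_rot: [0.548, -0.447, 0.447, -0.548]
ft_force: [0.1, 0.1, -3.0]
width: 0.0174
```

```bash
python3 st.py; python3 - <<'E'
from h import *
c=cam("side"); crop(c,190,200,130,100,6,"pics/sd13.png")
E
```

```text
16.4667 [ 0.4697 -0.0339  0.1039] zyaw 11.504950898479178 y [-0.0002 -0.     -1.    ] z [ 0.9799  0.1995 -0.0002] w 0.01741839831047285 [ 0.1079  0.0945 -2.983 ] [-0.0217  0.3047  0.0474]
[-0.121   0.1003  0.1008  2.0039 -0.0117  1.0381 -1.3847]
```

View pics/sd13.png

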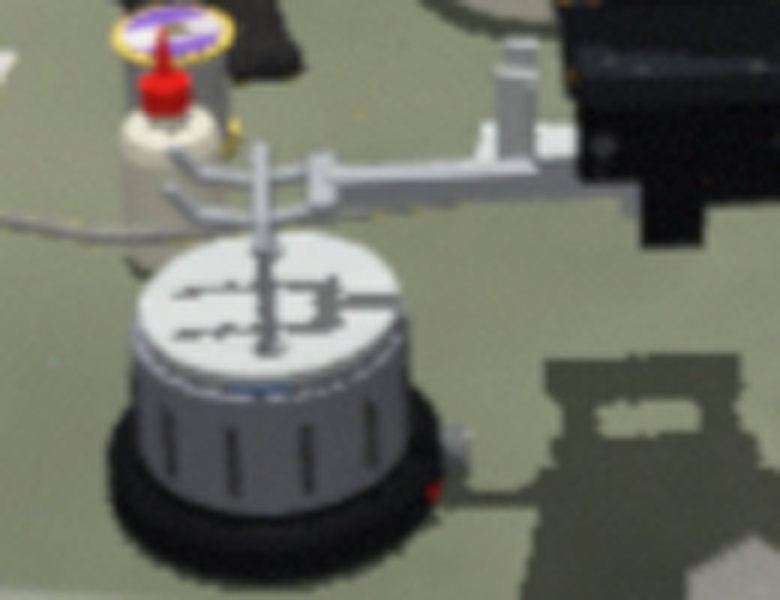

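Emit:
{"api": "arm_command", "payload": {"targets": [[[0,-0.003,0,0,0,0],[0,-0.006,0,0,0,0],[0,-0.009,0,0,0,0],[0,-0.012,0,0,0,0],[0,-0.014,0,0,0,0],[0,-0.014,0,0,0,0],[0,-0.012,0,0,0,0],[0,-0.009,0,0,0,0],[0,-0.006,0,0,0,0],[0,-0.003,0,0,0,0],[0,0,0,0,0,0],[0,0,0,0,0,0]]]}}

```text
time: 17.52
ee_pos: [0.4695, -0.0339, 0.1917]
eef_rot: [0.548, -0.448, 0.447, -0.547]
ft_force: [0.6, -0.4, -3.3]
width: 0.0172
```

```bash
python3 st.py; python3 - <<'E'
from h import *
c=cam("side"); crop(c,190,160,130,100,6,"pics/sd14.png")
c=cam("scene"); crop(c,150,100,140,120,5,"pics/sc14.png")
E
```

```text
17.5167 [ 0.4695 -0.0339  0.1917] zyaw 11.50090320863118 y [-0.0005 -0.     -1.    ] z [ 0.9799  0.1994 -0.0005] w 0.017233435513498707 [ 0.6254 -0.413  -3.2943] [0.0195 0.346  0.0131]
[-0.125   0.0102  0.1008  1.9003 -0.0011  1.2317 -1.3939]
```

View pics/sd14.png

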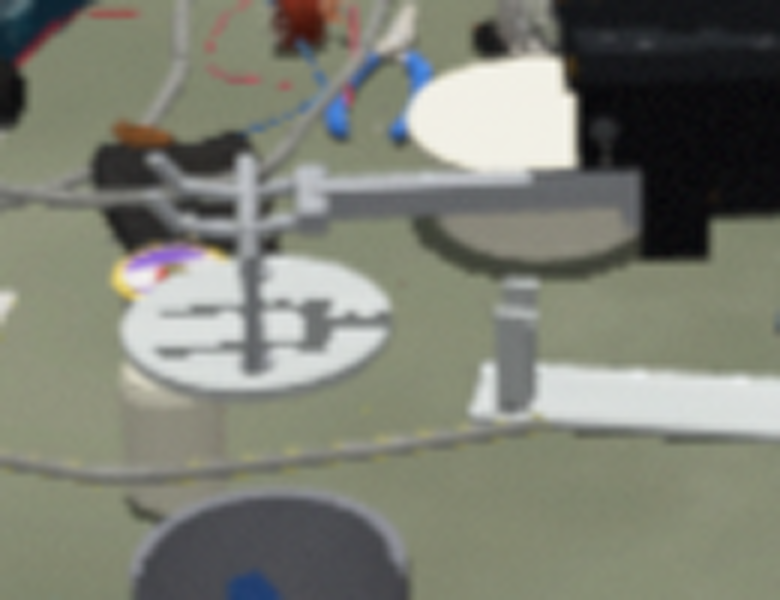

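View pics/sc14.png

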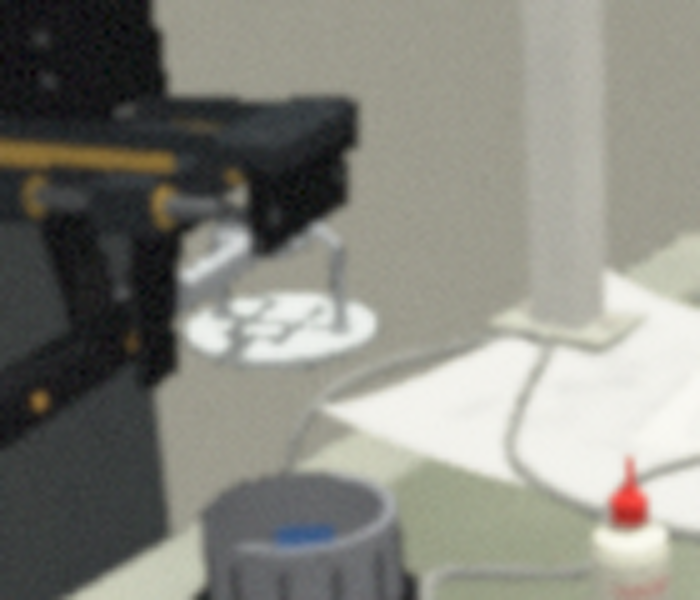

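```bash
python3 - <<'E'
from h import *
from scipy.optimize import least_squares
np.set_printoptions(precision=4,suppress=True)
def fit(c,im,box,thr,nm):
    x,y,w,h=box; g=im[y:y+h,x:x+w].min(axis=2)
    m=(g>thr).astype(np.uint8); n,l,st,ce=cv2.connectedComponentsWithStats(m); k=1+st[1:,4].argmax()
    ct=max(cv2.findContours((l==k).astype(np.uint8),cv2.RETR_EXTERNAL,cv2.CHAIN_APPROX_NONE)[0],key=len)[:,0,:]
    ok=(ct[:,0]>0)&(ct[:,0]<w-1)&(ct[:,1]>0)&(ct[:,1]<h-1)
    P=np.array([onz(c,u+x,v+y,.05)[:2] for u,v in ct[ok]])
    s=least_squares(lambda p:np.hypot(P[:,0]-p[0],P[:,1]-p[1])-p[2],[.563,-.409,.06],loss="soft_l1",f_scale=.002)
    print(nm,s.x,np.std(s.fun),st[k])
a=cam("scene");b=cam("side");w=cam("wrist")
fit(a,cv2.imread("pics/scene0.png"),(310,220,100,100),185,"scene")
fit(b,cv2.imread("pics/side0.png"),(245,155,75,60),185,"side")
m=vision.camera("wrist")["mount"]
for n,q,p in(("w5",[.504,-.497,.496,-.503],[.5109,-.2372,.1455]),("w4",[.7066,-.0322,.0323,-.7062],[.4193,-.3714,.1237])):
    T=np.eye(4);T[:3,:3]=Ro.from_quat(q).as_matrix();T[:3,3]=p
    M=np.linalg.inv(T@m);c=dict(w,R=M[:3,:3],t=M[:3,3])
    fit(c,cv2.imread(f"pics/{n}.png"),(395,40,165,210),170,n)
E
```

```text
scene [ 0.5632 -0.4083  0.0613] 0.0010345982732341023 [  20   22   64   35 1708]
side [ 0.5681 -0.4111  0.0598] 0.0018559309770957626 [ 13  14  45  21 702]
w5 [ 0.5666 -0.4079  0.0611] 0.0002834962775519187 [   30    17   135   171 18924]
w4 [ 0.5637 -0.3814  0.0401] 0.010764109337894517 [    3   131   162    79 10010]
```

Emit:
{"api": "arm_command", "payload": {"targets": [[[0.004,0,-0.0013,0,0,0],[0.008,0,-0.0025,0,0,0],[0.012,0,-0.0038,0,0,0],[0.016,0,-0.005,0,0,0],[0.018,0,-0.0057,0,0,0],[0.018,0,-0.0057,0,0,0],[0.018,0,-0.0057,0,0,0],[0.018,0,-0.0057,0,0,0],[0.018,0,-0.0057,0,0,0],[0.018,0,-0.0057,0,0,0],[0.018,0,-0.0057,0,0,0],[0.018,0,-0.0057,0,0,0]]]}}

```text
time: 18.82
ee_pos: [0.4488, -0.2276, 0.1921]
eef_rot: [0.547, -0.447, 0.448, -0.547]
ft_force: [0.8, 0.1, -1.6]
width: 0.0175
```

Emit:
{"api": "arm_command", "payload": {"targets": [[[0.018,0,-0.0057,0,0,0],[0.018,0,-0.0057,0,0,0],[0.018,0,-0.0057,0,0,0],[0.018,0,-0.0057,0,0,0],[0.016,0,-0.005,0,0,0],[0.014,0,-0.0044,0,0,0],[0.012,0,-0.0038,0,0,0],[0.008,0,-0.0025,0,0,0],[0.005,0,-0.0016,0,0,0],[0.003,0,-0.0009,0,0,0],[0,0,0,0,0,0]]]}}

```text
time: 19.73
ee_pos: [0.435, -0.3617, 0.192]
eef_rot: [0.548, -0.448, 0.448, -0.547]
ft_force: [-0.6, -0.0, -2.4]
width: 0.0174
```

```bash
python3 st.py; python3 - <<'E'
from h import *
c=cam("side"); crop(c,200,90,160,120,5,"pics/sd15.png")
E
```

```text
19.7333 [ 0.435  -0.3617  0.192 ] zyaw 11.474442193795864 y [-0.0001 -0.0001 -1.    ] z [ 0.98    0.1989 -0.0001] w 0.01736084732524784 [-0.6294 -0.0199 -2.3667] [ 0.0368  0.3253 -0.0033]
[ 0.2571  0.2245  0.4134  1.6852 -0.0942  1.2516 -0.6797]
```

View pics/sd15.png

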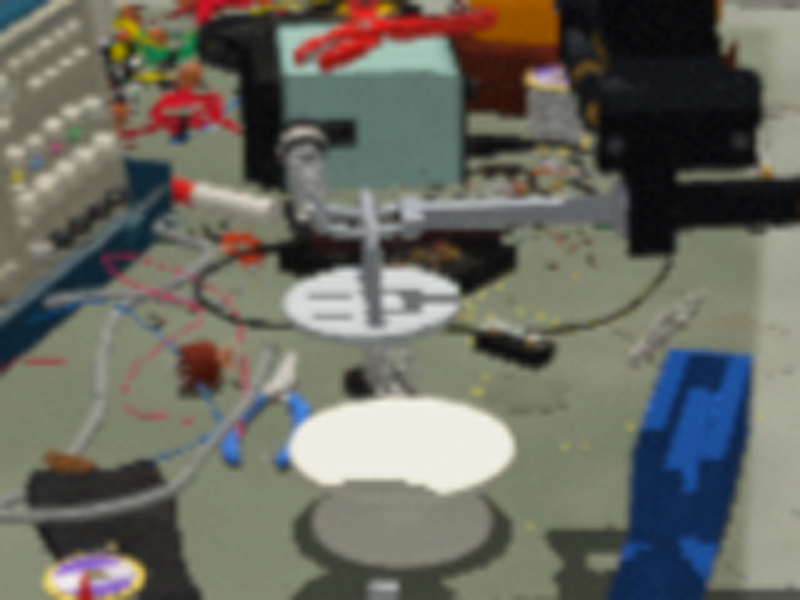

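Emit:
{"api": "arm_command", "payload": {"targets": [[[0,0,0,0,1,0],[0,0,0,0,2,0],[0,0,0,0,3,0],[0,0,0,0,3,0],[0,0,0,0,3.5,0],[0,0,0,0,3.5,0],[0,0,0,0,3.5,0],[0,0,0,0,3,0],[0,0,0,0,3,0],[0,0,0,0,3,0],[0,0,0,0,2,0],[0,0,0,0,1,0]]]}}

```text
time: 20.78
ee_pos: [0.4355, -0.3606, 0.1921]
eef_rot: [-0.405, 0.58, -0.58, 0.405]
ft_force: [-0.2, 0.7, -2.9]
width: 0.018
```

Emit:
{"api": "arm_command", "payload": {"targets": [[[0,0.004,0,0,0,0],[0,0.008,0,0,0,0],[0,0.012,0,0,0,0],[0,0.012,0,0,0,0],[0,0.012,0,0,0,0],[0,0.012,0,0,0,0],[0,0.008,0,0,0,0],[0,0.004,0,0,0,0],[0,0.002,0,0,0,0],[0,0,0,0,0,0],[0,0,0,0,0,0],[0,0,0,0,0,0]]]}}

```text
time: 21.78
ee_pos: [0.4355, -0.3616, 0.1187]
eef_rot: [0.405, -0.579, 0.58, -0.406]
ft_force: [0.2, -0.5, -3.2]
width: 0.0174
```

```bash
python3 st.py; python3 - <<'E'
from h import *
c=cam("side"); crop(c,220,110,120,90,6.5,"pics/sd16.png")
c=cam("scene"); crop(c,280,150,160,130,5,"pics/sc16.png")
E
```

```text
21.7833 [ 0.4355 -0.3616  0.1187] zyaw -19.999115106744284 y [ 0.0011 -0.0005 -1.    ] z [ 0.9397 -0.342   0.0012] w 0.01736608536481237 [ 0.1722 -0.4884 -3.1778] [ 0.1525  0.3368 -0.0443]
[ 0.22    0.2983  0.4633  1.7712 -0.1478  1.1052 -1.1877]
```

View pics/sd16.png

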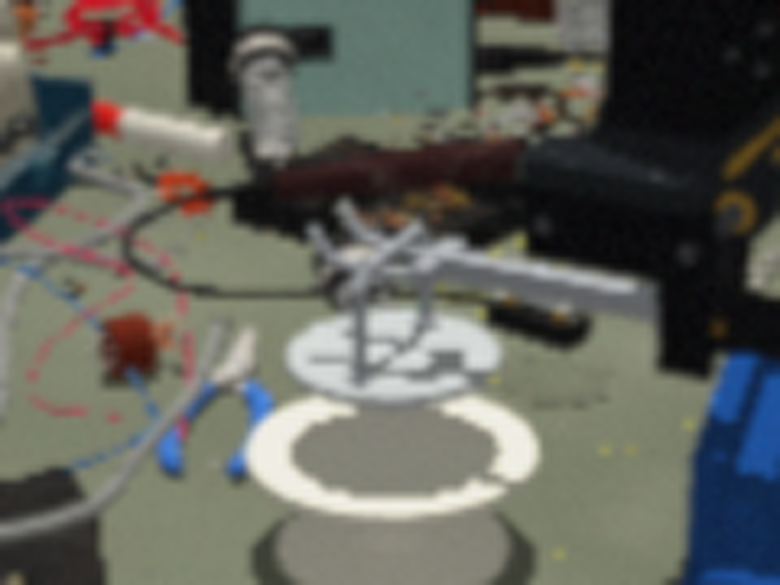

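View pics/sc16.png

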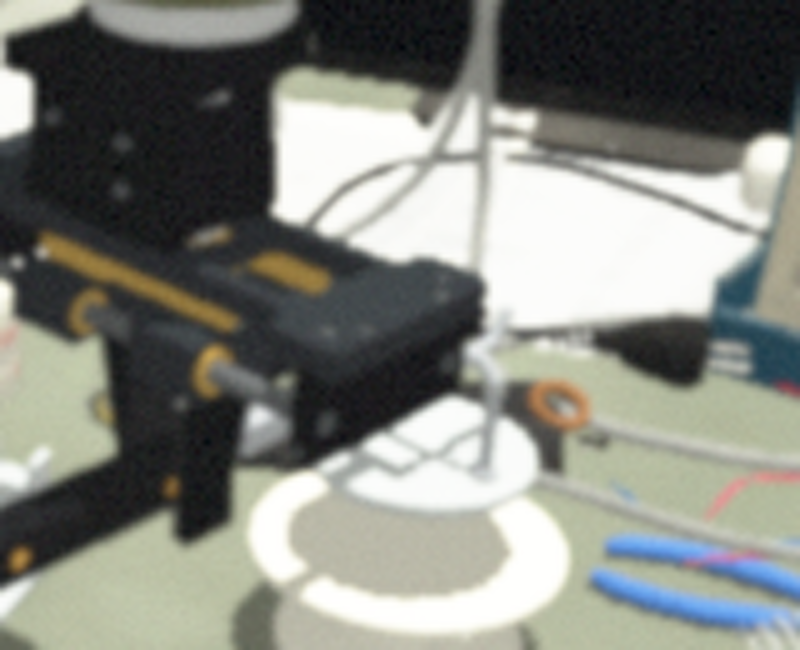

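```bash
python3 - <<'E'
from h import *
np.set_printoptions(precision=4,suppress=True)
a=cam("side");b=cam("scene")
A=lambda u,v:(220+u/6.5,110+v/6.5)
B=lambda u,v:(280+u/5,150+v/5)
z=.0947
print("side",onz(a,*A(395,355),z),"edges",onz(a,*A(286,355),z),onz(a,*A(503,355),z))
print("scene",onz(b,*B(432,455),z),"edges R,bottom,top",onz(b,*B(541,458),z),onz(b,*B(425,510),z),onz(b,*B(455,398),z))
s=a["s"];R=Ro.from_quat(s["eef_rot"]).as_matrix();X=s["ee_pos"]+.139*R[:,2];print("pred",X)
c=np.array([.566,-.4085,z])
for nm,c0 in(("pred",X),):
    c0=np.array([c0[0],c0[1],z])
    print((proj(a,c0)-[220,110])*6.5,(proj(b,c0)-[280,150])*5)
    # predicted circle extents
    t=np.linspace(0,6.28,100)
    pa=np.array([(proj(a,c0+.045*np.array([np.cos(k),np.sin(k),0]))-[220,110])*6.5 for k in t]);pb=np.array([(proj(b,c0+.045*np.array([np.cos(k),np.sin(k),0]))-[280,150])*5 for k in t])
    print(pa.min(0),pa.max(0),pb.min(0),pb.max(0))
E
```

```text
side [ 0.5646 -0.4069  0.0947] edges [ 0.6097 -0.4015  0.0947] [ 0.52   -0.4122  0.0947]
scene [ 0.5568 -0.4174  0.0947] edges R,bottom,top [ 0.574  -0.4547  0.0947] [ 0.5171 -0.4276  0.0947] [ 0.6049 -0.4114  0.0947]
pred [ 0.5661 -0.4091  0.1187]
[392.3013 352.626 ] [418.8165 439.2872]
[284.406  309.0219] [500.2554 398.6854] [301.7389 384.1634] [538.1188 500.0424]
```

Emit:
{"api": "arm_command", "payload": {"targets": [[[0,0.004,0.001,0,0,0],[0,0.007,0.001,0,0,0],[0,0.007,0,0,0,0],[0,0.005,0,0,0,0],[0,0.003,0,0,0,0],[0,0.002,0,0,0,0],[0,0.001,0,0,0,0],[0,0.001,0,0,0,0],[0,0,0,0,0,0],[0,0,0,0,0,0]]]}}

```text
time: 22.82
ee_pos: [0.4372, -0.3621, 0.0882]
eef_rot: [0.405, -0.579, 0.579, -0.406]
ft_force: [0.2, -0.1, -2.4]
width: 0.0173
```

```bash
python3 st.py; python3 - <<'E'
from h import *
c=cam("side"); crop(c,220,120,120,90,6.5,"pics/sd17.png")
E
```

```text
22.8167 [ 0.4372 -0.3621  0.0882] zyaw -20.002747135090477 y [ 0.0003 -0.0001 -1.    ] z [ 0.9397 -0.3421  0.0004] w 0.01731523084292233 [ 0.2053 -0.087  -2.4104] [ 0.1334  0.3744 -0.0131]
[ 0.2297  0.3382  0.4546  1.7938 -0.1692  1.0476 -1.1731]
```

View pics/sd17.png

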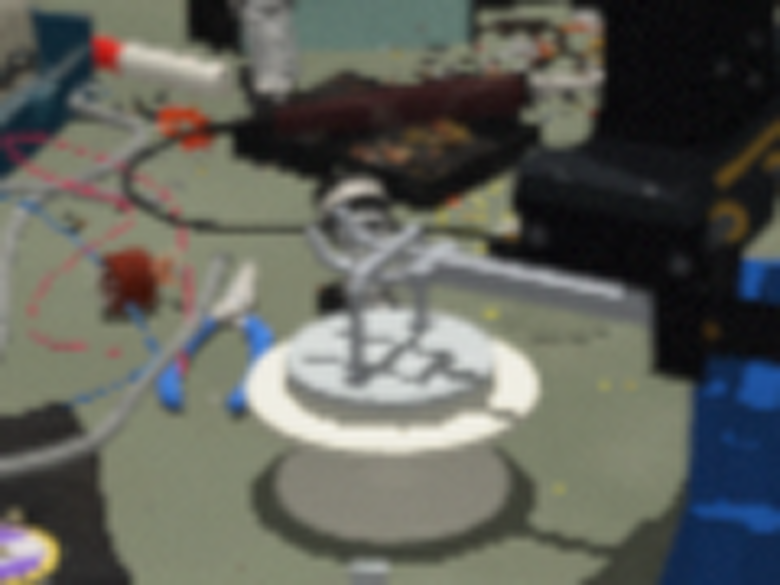

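Emit:
{"api": "arm_command", "payload": {"targets": [[[0,0.001,0,0,0,0],[0,0.001,0,0,0,0],[0,0.001,0,0,0,0],[0,0.001,0,0,0,0],[0,0.001,0,0,0,0],[0,0.001,0,0,0,0],[0,0,0,0,0,0],[0,0,0,0,0,0]]]}}

```text
time: 23.53
ee_pos: [0.4371, -0.362, 0.082]
eef_rot: [0.406, -0.579, 0.579, -0.406]
ft_force: [0.4, 0.9, -0.1]
width: 0.0173
```

```bash
python3 st.py; python3 - <<'E'
from h import *
c=cam("side"); crop(c,220,120,120,90,6.5,"pics/sd18.png")
E
```

```text
23.5333 [ 0.4371 -0.362   0.082 ] zyaw -19.999720362748768 y [ 0.  0. -1.] z [ 0.9397 -0.342   0.    ] w 0.017294091126651766 [ 0.4269  0.8947 -0.1051] [ 0.0514  0.136  -0.0139]
[ 0.2317  0.346   0.4527  1.7989 -0.1733  1.0358 -1.17  ]
```

View pics/sd18.png

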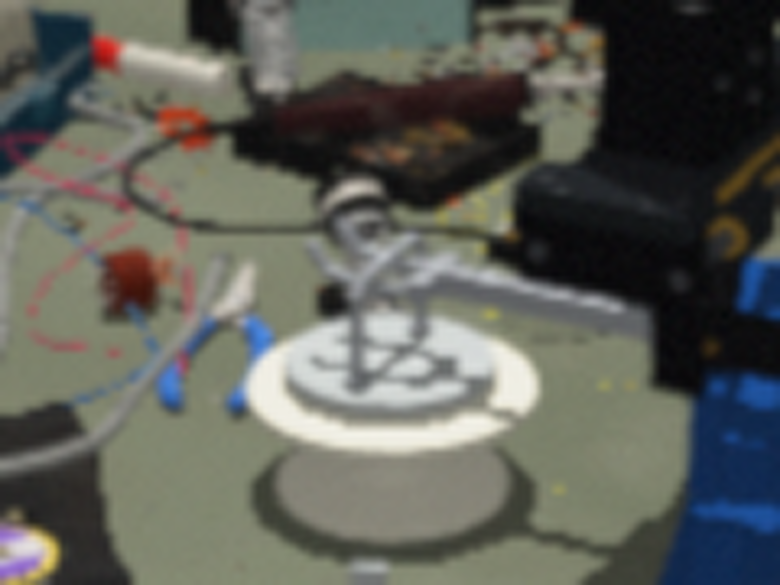

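Emit:
{"api": "arm_command", "payload": {"targets": [[[0,0.003,0,0,0,0],[0,0.004,0,0,0,0],[0,0.004,0,0,0,0],[0,0.004,0,0,0,0],[0,0.003,0,0,0,0],[0,0,0,0,0,0],[0,0,0,0,0,0],[0,0,0,0,0,0]]]}}

```text
time: 24.25
ee_pos: [0.4371, -0.3621, 0.0642]
eef_rot: [0.406, -0.579, 0.579, -0.406]
ft_force: [0.1, -0.7, -1.9]
width: 0.0175
```

```bash
python3 st.py; python3 - <<'E'
from h import *
c=cam("side"); crop(c,220,120,120,90,6.5,"pics/sd19.png")
c=cam("scene"); crop(c,300,180,120,110,6,"pics/sc19.png")
E
```

```text
24.25 [ 0.4371 -0.3621  0.0642] zyaw -20.00300578249215 y [ 0.0002 -0.0001 -1.    ] z [ 0.9397 -0.3421  0.0002] w 0.01746742962723417 [ 0.1247 -0.7362 -1.8879] [ 0.0411  0.1652 -0.0083]
[ 0.2381  0.3692  0.4466  1.8124 -0.1862  1.0011 -1.1605]
```

View pics/sd19.png

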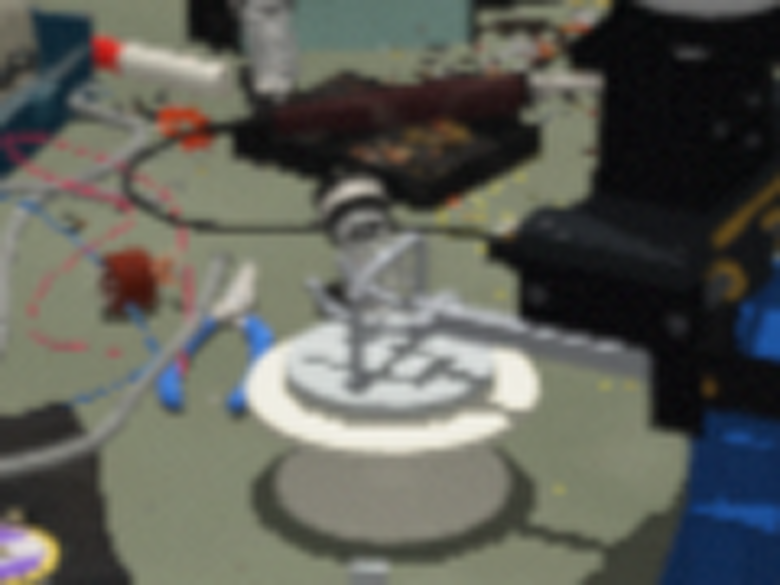

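View pics/sc19.png

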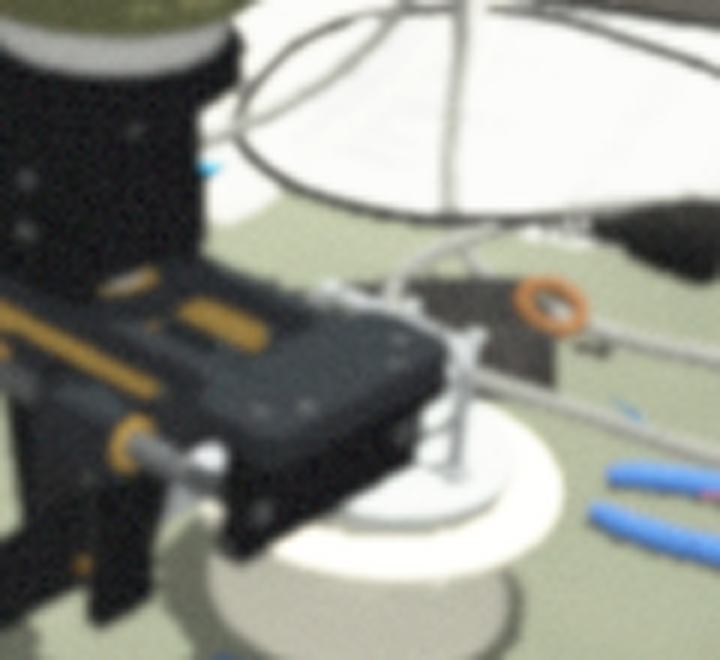

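Emit:
{"api": "arm_command", "payload": {"targets": [[[0,0,-0.003,0,0,0],[0,0,-0.006,0,0,0],[0,0,-0.01,0,0,0],[0,0,-0.01,0,0,0],[0,0,-0.01,0,0,0],[0,0,-0.01,0,0,0],[0,0,-0.01,0,0,0],[0,0,-0.003,0,0,0],[0,0,0,0,0,0],[0,0,0,0,0,0]]]}}

```text
time: 25.18
ee_pos: [0.3791, -0.3408, 0.0643]
eef_rot: [0.405, -0.579, 0.579, -0.406]
ft_force: [-0.4, 0.5, -1.2]
width: 0.0174
```

```bash
python3 st.py; python3 - <<'E'
from h import *
c=cam("side"); crop(c,220,120,120,90,6.5,"pics/sd20.png")
c=cam("scene"); crop(c,300,180,120,110,6,"pics/sc20.png")
E
```

```text
25.1833 [ 0.3791 -0.3408  0.0643] zyaw -19.996038671282125 y [ 0.0008 -0.0002 -1.    ] z [ 0.9397 -0.342   0.0008] w 0.017382710731970744 [-0.3907  0.466  -1.2166] [ 0.1018  0.0917 -0.0146]
[ 0.2272  0.2459  0.4661  1.9619 -0.1342  0.9626 -1.1617]
```

View pics/sd20.png

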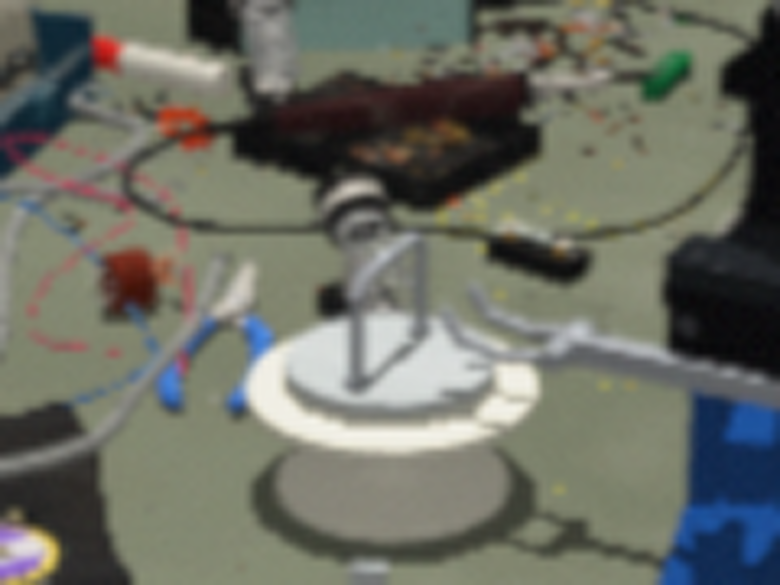

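View pics/sc20.png

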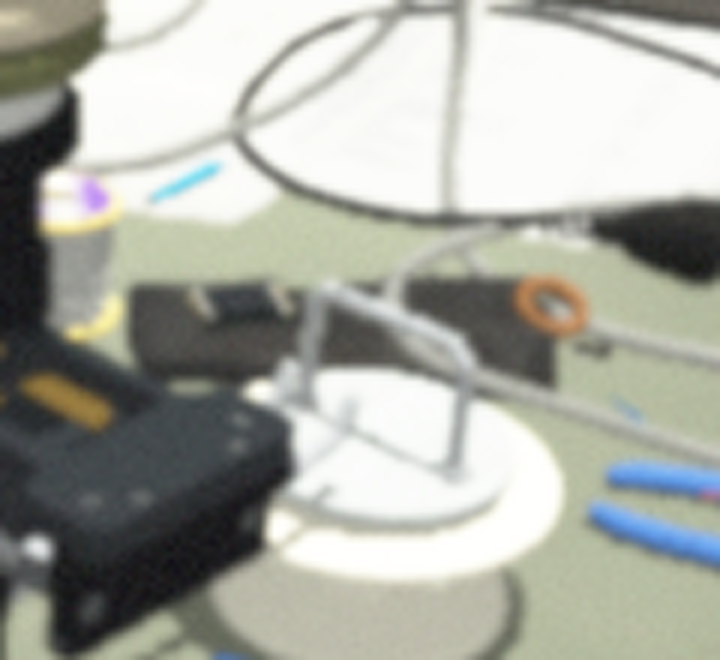

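Emit:
{"api": "arm_command", "payload": {"targets": [[[0,-0.01,0,0,0,0],[0,-0.02,0,0,0,0],[0,-0.025,0,0,0,0],[0,-0.02,0,0,0,0],[0,-0.01,0,0,0,0],[0,0,0,0,-3,0],[0,0,0,0,-5,0],[0,0,0,0,-5,0],[0,0,0,0,-5,0],[0,0,0,0,-2.7,0],[0,0,0,0,0,0]]]}}

```text
time: 26.2
ee_pos: [0.3788, -0.3408, 0.149]
eef_rot: [0.504, -0.496, 0.496, -0.504]
ft_force: [-0.4, -0.1, -1.8]
width: 0.0177
```

Emit:
{"api": "arm_command", "payload": {"targets": [[[-0.01,0,0.008,0,0,0],[-0.02,0,0.015,0,0,0],[-0.02,0,0.015,0,0,0],[-0.02,0,0.015,0,0,0],[-0.02,0,0.015,0,0,0],[-0.012,0,0.009,0,0,0],[0,0,0,0,0,0],[0,0,0,0,0,0],[0,0,0,0,0,0]]]}}

```text
time: 26.95
ee_pos: [0.4541, -0.2386, 0.149]
eef_rot: [0.503, -0.497, 0.497, -0.502]
ft_force: [0.9, -1.2, -0.7]
width: 0.0175
```

```bash
python3 st.py; python3 - <<'E'
from h import *
np.set_printoptions(precision=1,suppress=True)
c=cam("side"); crop(c,220,120,180,120,4.4,"pics/sd21.png")
b=cam("scene"); crop(b,180,150,160,150,4.5,"pics/sc21.png")
w=cam("wrist"); cv2.imwrite("pics/w21.png",w["im"])
s=c["s"];R=Ro.from_quat(s["eef_rot"]).as_matrix()
O=s["ee_pos"]-.020*R[:,1]+.0463*R[:,2]
for x in (-150,-30,77):
    for dz in (.011,-.011):
        X=O+R[:,2]*x/1000-R[:,1]*dz
        print(x,dz,(proj(c,X)-[220,120])*4.4,(proj(b,X)-[180,150])*4.5)
E
```

```text
26.95 [ 0.4541 -0.2386  0.149 ] zyaw 0.5977193781126942 y [-0.0004 -0.0003 -1.    ] z [ 0.9999  0.0104 -0.0004] w 0.017548884292614676 [ 0.9039 -1.1899 -0.712 ] [-0.0162  0.1638 -0.0415]
[ 0.0716  0.1392  0.3511  1.867  -0.052   1.1445 -1.1192]
-150 0.011 [627.3 199.7] [205.2 344.2]
-150 -0.011 [624.6 237.7] [208.9 396.9]
-30 0.011 [398.5 189.5] [369.1 221.1]
-30 -0.011 [397.7 227.2] [370.3 269.1]
77 0.011 [198.9 180.6] [485.5 133.7]
77 -0.011 [199.8 217.9] [485.2 178.2]
```

View pics/sd21.png

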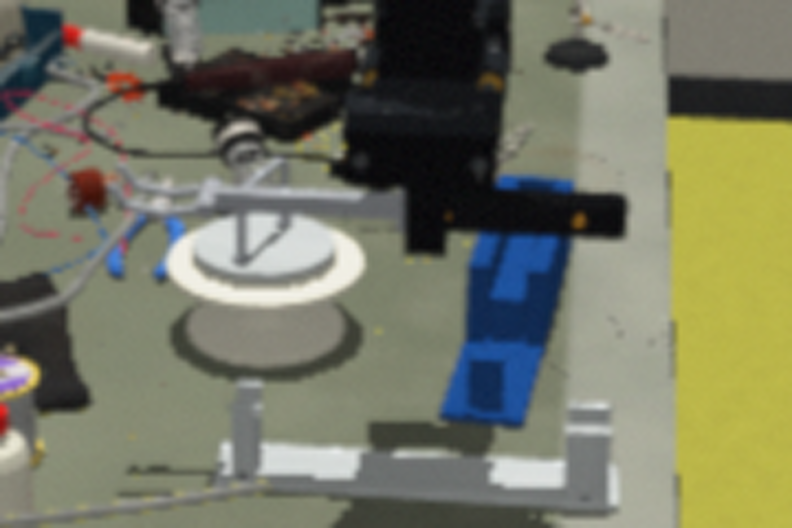

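View pics/sc21.png

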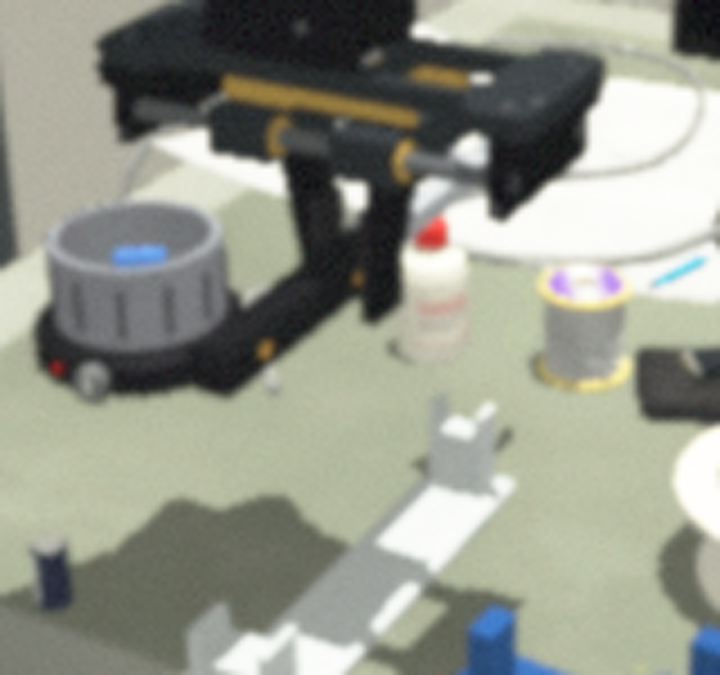

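View pics/w21.png

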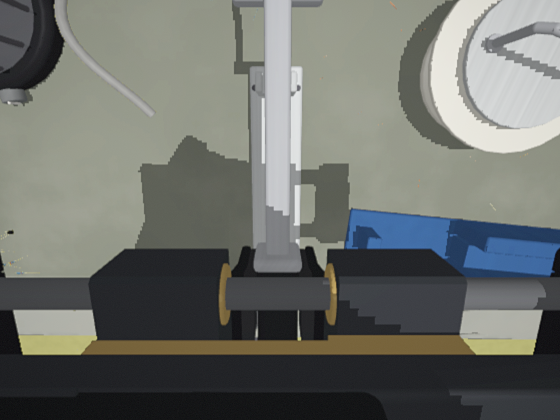

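Emit:
{"api": "arm_command", "payload": {"targets": [[[0,0.015,0.002,0,0,0],[0,0.02,0,0,0,0],[0,0.02,0,0,0,0],[0,0.02,0,0,0,0],[0,0.02,0,0,0,0],[0,0.012,0,0,0,0],[0,0.007,0,0,0,0],[0,0.004,0,0,0,0],[0,0.002,0,0,0,0],[0,0,0,0,0,0],[0,0,0,0,0,0]]]}}

```text
time: 28.02
ee_pos: [0.457, -0.2381, 0.0298]
eef_rot: [-0.503, 0.497, -0.497, 0.503]
ft_force: [0.4, 0.8, -1.6]
width: 0.0178
```

```bash
python3 st.py; python3 - <<'E'
from h import *
c=cam("side"); crop(c,230,160,160,100,5,"pics/sd22.png")
c=cam("scene"); crop(c,200,220,110,110,6,"pics/sc22.png")
E
```

```text
28.0167 [ 0.457  -0.2381  0.0298] zyaw 0.68983072539153 y [ 0.0011 -0.0003 -1.    ] z [0.9999 0.012  0.0011] w 0.01782274461329745 [ 0.3682  0.7863 -1.6212] [ 0.0134  0.1931 -0.0272]
[ 0.0987  0.3015  0.3323  1.9663 -0.125   0.8921 -1.0631]
```

View pics/sd22.png

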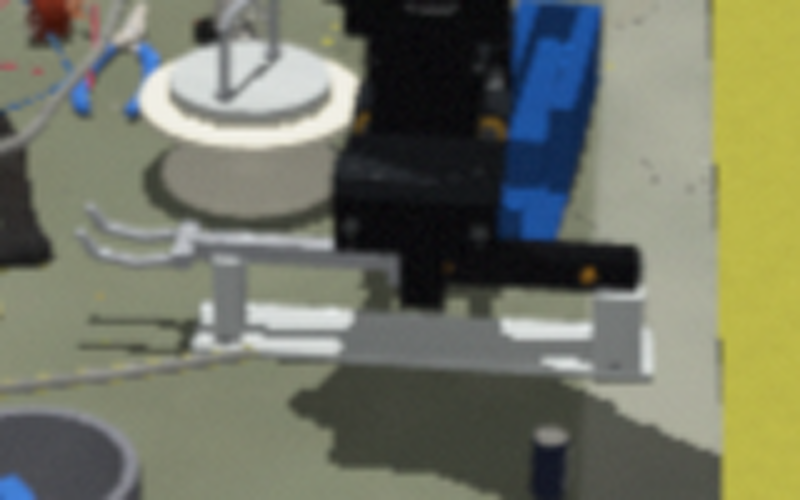

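View pics/sc22.png

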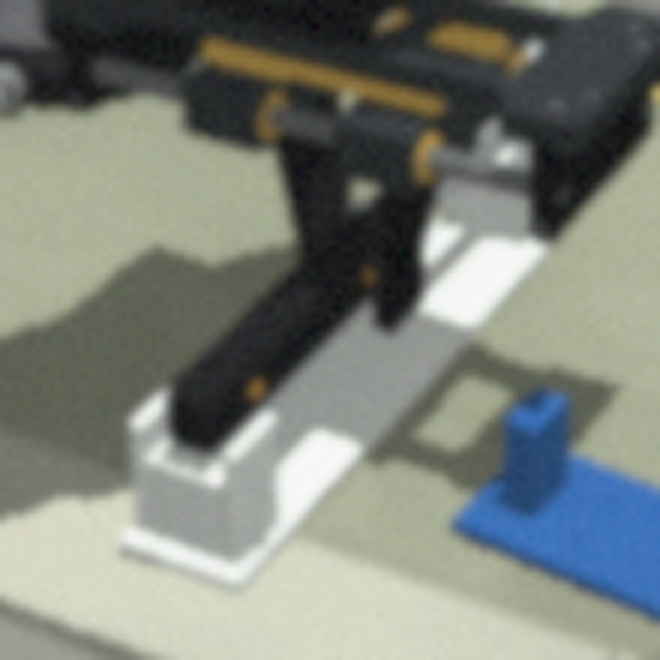

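Emit:
{"api": "arm_command", "payload": {"targets": [[[0,0.002,0,0,0,0],[0,0.0015,0,0,0,0],[0,0.001,0,0,0,0],[0,0.0005,0,0,0,0],[0,0,0,0,0,0],[0,0,0,0,0,0]]]}}

```text
time: 28.62
ee_pos: [0.4567, -0.2378, 0.025]
eef_rot: [-0.503, 0.497, -0.497, 0.503]
ft_force: [-5.3, 2.0, 12.2]
width: 0.0175
```

```bash
python3 st.py
```

```text
28.6167 [ 0.4567 -0.2378  0.025 ] zyaw 0.6910983868960889 y [ 0.0004  0.0005 -1.    ] z [0.9999 0.0121 0.0004] w 0.017478179956707172 [-5.3438  2.0112 12.1952] [ 0.6028  1.1803 -0.0127]
[ 0.1004  0.3091  0.3308  1.9692 -0.129   0.883  -1.06  ]
```

Seated (12 N contact). Release and go straight up.

Emit:
{"api": "arm_command", "payload": {"targets": [[[0,0,0,0,0,0],[0,0,0,0,0,0],[0,0,0,0,0,0],[0,0,0,0,0,0],[0,0,0,0,0,0],[0,0,0,0,0,0],[0,0,0,0,0,0],[0,0,0,0,0,0]]], "hand": 0.6}}

```text
time: 29.28
ee_pos: [0.4565, -0.2379, 0.024]
eef_rot: [-0.503, 0.497, -0.497, 0.503]
ft_force: [0.0, -0.7, 0.0]
width: 0.0515
```

Emit:
{"api": "arm_command", "payload": {"targets": [[[0,-0.01,0,0,0,0],[0,-0.015,0,0,0,0],[0,-0.02,0,0,0,0],[0,-0.03,0,0,0,0],[0,-0.03,0,0,0,0],[0,-0.03,0,0,0,0],[0,-0.02,0,0,0,0],[0,0,0,0,0,0],[0,0,0,0,0,0],[0,0,0,0,0,0]]]}}

```text
time: 30.12
ee_pos: [0.4562, -0.2377, 0.1788]
eef_rot: [0.503, -0.497, 0.497, -0.503]
ft_force: [0.8, -0.3, 0.2]
width: 0.052
```

```bash
python3 st.py; python3 - <<'E'
from h import *
c=cam("side"); cv2.imwrite("pics/sd23.png",c["im"]);crop(c,190,130,200,170,4,"pics/sd23c.png")
c=cam("scene"); crop(c,170,170,250,180,3.2,"pics/sc23.png")
c=cam("wrist"); cv2.imwrite("pics/w23.png",c["im"])
E
```

```text
30.1167 [ 0.4562 -0.2377  0.1788] zyaw 0.7017035196701484 y [-0.0004  0.0002 -1.    ] z [ 0.9999  0.0122 -0.0003] w 0.05201141393534077 [ 0.8318 -0.2947  0.2454] [0.012  0.1149 0.0225]
[ 0.0629  0.1142  0.3543  1.8272 -0.0424  1.2079 -1.1283]
```

View pics/sd23c.png

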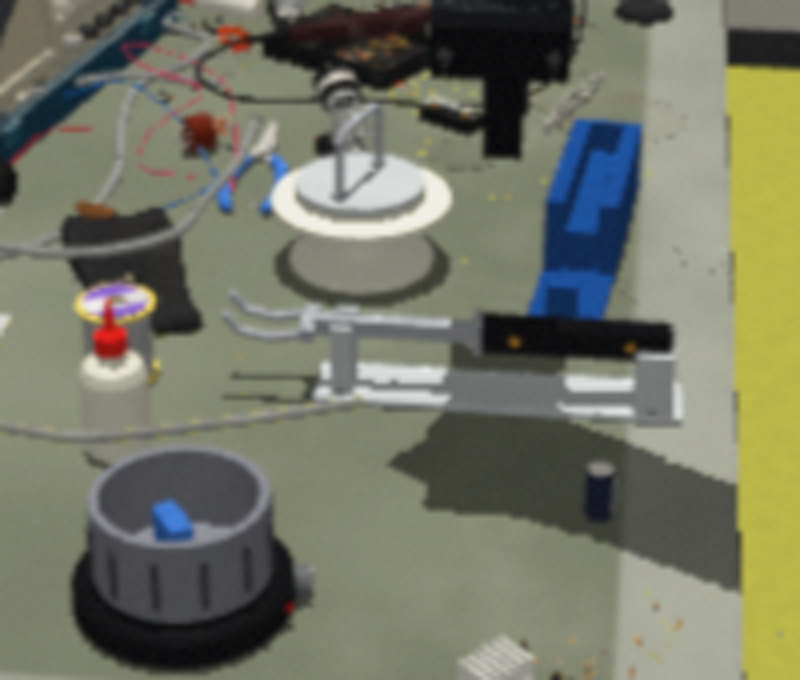

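View pics/sc23.png

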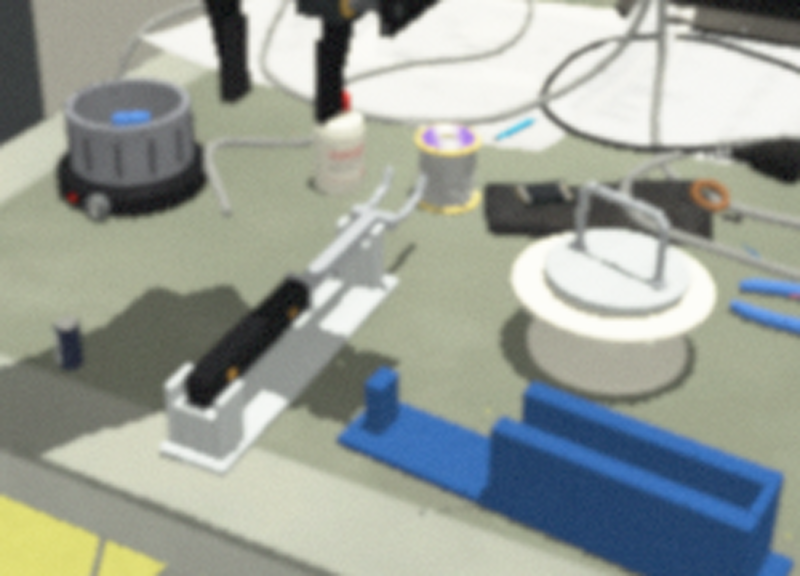

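View pics/w23.png

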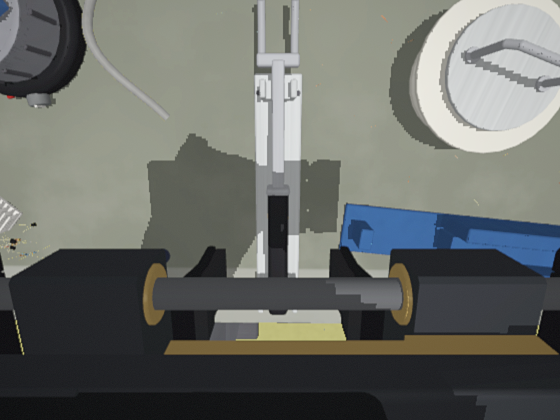

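```bash
python3 -c "
from bench import r
print(r.close_job())"
```

```text
the job is handed in; nothing more can be done
None
```

The job is done and handed in at about 30 s of robot time, under the 72 s limit.

- **First laying in the rest:** I gripped the lifter by its steel neck, lifted it straight out of the nest and laid it in both saddles, handle in the wider one. I let go and took it again by the front of its black handle.
- **Moving the lid:** I hooked the fork under the loop, raised the lid, carried it level and set it on the cooling stand. I then backed the fork out; nothing else touched the lid.
- **Second laying in the rest:** I laid the lifter back in both saddles the same way, let go and moved the gripper clear.

In the last pictures:
- The lid lies flat and about 1–2 mm from the stand's centre.
- The lifter is level and seated in both saddles.
- The bottle, spool, heat sink and capacitor show no sign of being disturbed; I checked this by eye only.
- The gripper is about 18 cm above the bench, touching nothing.

The checks differed in three places, none of which affected the work:
- The camera views disagreed by 3–5 mm on the stand's centre. I used the wrist camera's fit, which was the tightest.
- The lifter showed about 2–3 mm further back in the hand than calculated, and I allowed for that when hooking the lid.
- Setting the lifter down pressed about 10 N the first time and 12 N the second.

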